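Hook the return spring onto its anchor post with the spring puller

TASK

Take the spring puller from its wooden stand and, with the puller's pin in the spring's end eye, stretch the test plate's click return spring, bring its open hook round the brass anchor post and let it down gently under control, never letting it snap back, until the post alone holds the spring taut. Touch the spring only with the puller, do not overstretch it or force the hook against the post, then put the puller back upright and fully down in its stand and leave the other bench things where they are.

Things in the scene. Friction and masses are not known exactly. Their poses are not given: they have to be found in the camera images.
- puller: Spring puller, loose, 80 g, upright in its stand. Origin at its pin's tip, z up. Pin 6 mm diameter, 38 mm long (last 4 mm taper to 3 mm); brass flange 32 mm diameter at 38-42 mm; square wooden handle 20 x 20 mm at 42-92 mm, flats facing x and y. In the stand its flange rests on the top, tip 10 mm above the bench.
- stand: Dark wooden stand block, fixed, 60 x 60 x 48 mm high. Origin at the centre of its underside, z up. A hole 14 mm in diameter and 42 mm deep goes down in the middle of its top; the puller's pin stands in it.
- fixture: Dark blue ratchet test plate 220 x 110 x 12 mm, fixed flat on the bench, with a small brass wheel and click lever (up to 18 mm above the bench) beside the pivot. Origin at the centre of its underside, z up, x along its length, from the spring's pivot towards the anchor post (on its line y = 0; post near it).
- pivot (a point): Axis of the upright pivot pin that holds the spring's fixed end, at x = -90, y = 0 of the fixture, given at the spring wire's height (32 mm above the bench; pin top 40 mm).
- slot (a point): Middle of the white patch on the plate's top, 134 mm from the pivot. The brass anchor post (8 mm diameter, top 42 mm above the bench, nut 17 mm wide at its foot up to 16 mm) is clamped anywhere up to 12 mm from here along the fixture's x and 8 mm along its y: its place is not measured, find it by sight or feel.
- pull_end: Bent end of the spring: 4 mm steel wire, level, 32 mm above the bench. Origin where it leaves the coil, x outward, z up. Shank at y = -8 mm from x = 8 to 52; cross wire at x = 56; lip at y = +8 back to x = 47. So a cup 12 mm wide, open to the coil and, between coil and lip, to the +y side. Beyond it the eye. It cannot move up or down.
- hook (a point): Point in the hook's cup where the post's centre sits when seated (to within 2 mm sideways), 50 mm along x from the pull_end's origin, 106 mm from the pivot when slack. To enter, the spring must be stretched 7 mm more than when seated, so that the lip passes beyond the post, and swung in from the -y side until the shank meets the post.
- eye (a point): Centre of the eye at the end of the spring, 126 mm from the pivot when slack, 32 mm above the bench. Round hole with upright axis, about 9.6 mm diameter, in 4 mm wire: the puller's pin goes down into it with 1.8 mm play all round. With its tip 20 mm above the bench it is deep enough and clears the plate and the post's nut.
- stretch (a joint): Stretch of the spring outward from the pivot, m, 0 (slack, at its stop) to 0.065. It pulls 2 N at 0 and 0.14 N more per mm, friction about 0.2 N; over 12 N on it, or 10.5 N between hook and post, is too much. 0.016 to 0.040 when seated, according to where the post is. Let go, it snaps back (over 0.15 m/s is too fast).
- swing (a joint): Swing of the whole spring about the pivot, rad: 0 along the fixture's x, positive counter-clockwise from above. It starts on the fixture's -y side and stays where it is left (light friction, 0.02 N m). Within 0.09 of 0 when seated.
- demagnetizer: Bystander: cream enamel demagnetizer, loose, 80 x 120 x 50 mm, red rocker switch on top. Origin at the centre of its underside.
- barrel: Bystander: steel mainspring barrel, loose, 46 mm diameter, 18 mm high (24 mm with its arbor). Origin at the centre of its underside.
- ratchet: Bystander: brass ratchet wheel, loose, about 44 mm diameter, 5 mm thick, lying flat. Origin at the centre of its underside.
- loupe: Bystander: tarnished nickel loupe, loose, 34 mm diameter, 30 mm high, standing on its wide end. Origin at the centre of its underside.
There are look-alikes about, which are no part of the job. There is more than one size of the puller; the job needs the largest.

How it is judged:
By the outcome, as a careful person would: the job done as asked, in the order asked, and still so for the second after the job is handed in, with the robot touching nothing.
It also fails if it takes over 72 s, if anything falls off the work surface, if the arm or the gripper's body presses on something with over 40 N, if the wrist force passes 120 N, or if a joint passes its speed limit or range.

ROBOT

A 7-joint arm with a two-finger parallel gripper is mounted at the origin on the work surface. World frame = base frame: x ahead of the robot, y to its left, z up, the work surface at z = 0. Lengths are in m, angles in rad, forces in N, time in s.
With the tool pointing down it reaches from about 0.4 to 0.85 m from the base axis. Payload 4.5 kg.
Tool frame: the origin (TCP) lies on the centre line of the jaws, within the pads' length; the fingertips stand 25 mm ahead of it and the grasp point (between the pads) lies 6 mm ahead of it; z points along the fingers, y is the direction in which the jaws open and shut (so a half turn about z gives the same grasp; the last joint's range is limited). The gripper opens to 88 mm and grips with 3 to 60 N. Pads are 18 mm wide; open, the fingers measure 123 mm over their backs; the gripper's body (75 mm by 187 mm) begins 45 mm behind the grasp point.
Start: joints at [-1.127, 0.689, -0.195, 1.565, 0.157, 0.902, -0.215], TCP at [0.249, 0.573, 0.264] pointing down, gripper open.
Joint ranges: [-3.01, 3.01], [-0.46, 2.08], [-1.47, 1.51], [0.13, 2.56], [-1, 4.14], [0.04, 2.09], [-2.66, 2.66]. Speed limits (rad/s): [2.57, 2.57, 3.14, 3.14, 3.14, 3.14, 3.14].

INTERFACE

Orientations are given as a unit quaternion [x, y, z, w].
In Python, from plant import r, eyes gives the robot as it stands.
- The arm moves only by the tool servo_tool, never from a script. Its argument "deltas" is a list of rows, each an object of numbers: "dx", "dy", "dz": the shift along the tool's x, y, z in units of 60 mm (1.0 is 60 mm); "ax", "ay", "az": the turn, a rotation vector about the tool's x, y, z in units of 6 degrees (1.0 is 6 degrees); "hand": the finger opening in mm, from 0 to 88.1. A call has 1 to 10 rows; each row is the pose to reach, as a shift and turn from the pose commanded when the call began, along the tool's axes at that moment; what a row does not reach only later rows make up. A row lasts 1/8 s, in which the tool goes at most 62.5 mm and 10.7 degrees, less where a joint would pass 70% of its speed; a pose out of reach is approached as far as the arm can. A call with a gripper value outside its range is refused whole. The fingers move at their own pace and stop on an object; "newtons" is the grip in N (left out, the last holds). Time passes only in rows, so rows that repeat a pose let the fingers close. It gives the time, the measured TCP pose, the force and the opening at its end, in the units of the state.
- r.get_state(): the state, without advancing time (a new reading comes with each control period).
- eyes.snapshot(name): name is "scene" or "top" or "wrist"; returns (picture, depth): 420x560x3 uint8, red, green, blue; 420x560 float32, m along the optical axis (not along the pixel's ray), 0 where there is no reading.
- eyes.camera_model(name): a dict with "fx", "fy", "cx", "cy" (pixels), "pose" (4x4, takes a point from camera to world coordinates). Camera axes: x right, y up, looking along -z (the intrinsics and any distortion apply to the point x, -y, -z); pixel columns grow to the right and rows downward; lengths in m; the calibration is good to about 2 mm. A picture is of the moment at which its call begins: read the wrist's pose just before it. camera_model takes no time and is no camera call; for the wrist camera it gives the pose at the moment of the call.
- r.finish_job(): hands the job in, once; it reports no verdict.
The state is a dict: "clock": time; "q": joint angles; "qd": joint speeds; "joint_torque": joint torques, N m; "tool_pos": TCP position; "eef_rot": TCP orientation; "contact_force": force on the tool from outside, world axes, zero at the start; "moment": the same for the moment, N m; "opening": opening from 0.0 (shut) to 1.0 (fully open).
Only numpy, scipy, OpenCV 4.12 (cv2) and the standard library are available. Lean on these libraries where they do the work, as an engineer would, in place of code of your own. Each camera call takes 0.05 s, during which the arm holds its last target.

## Working session

There is one attempt and no reset: what is moved stays moved. The work goes in short steps, Python scripts to look and compute and a tool call to move; the robot and the scene stay as the last step left them, time stands still between calls to the robot, and variables do not carry over. Pictures are saved under pics/ and viewed, and the job is handed in when it is done.

Besides the shell and the picture viewer there is one more tool, called after "Call:" by a JSON object that holds its "api" and its "payload". servo_tool: Moves the arm, as the interface text tells. Its arguments: {"type":"object","properties":{"deltas":{"type":"array","items":{"type":"object","properties":{"dx":{"type":"number"},"dy":{"type":"number"},"dz":{"type":"number"},"ax":{"type":"number"},"ay":{"type":"number"},"az":{"type":"number"},"hand":{"type":"number"}}}},"newtons":{"type":"number"}},"required":["deltas"]}

```bash
ls; mkdir -p pics
python3 - <<'E'
from plant import r, eyes
import cv2
s=r.get_state(); print(s)
for n in ("scene","top","wrist"):
    m=eyes.camera_model(n); print(n,m)
    p,d=eyes.snapshot(n)
    cv2.imwrite(f"pics/{n}0.png",p[:,:,::-1])
    import numpy as np; np.save(f"pics/{n}0.npy",d)
E
```

```text
pics
{'clock': 0.0, 'q': array([-1.12719568,  0.69001318, -0.19451397,  1.56635936,  0.15732615,
        0.90248483, -0.21513025]), 'qd': array([ 0.0002615 , -0.00034275, -0.00036035, -0.00046975, -0.00104225,
       -0.00100438, -0.00132202]), 'joint_torque': array([ 2.37574977e-04, -5.27554214e+01, -1.26736544e+00, -1.53431368e+01,
       -5.27330046e-02,  6.39314341e-03,  1.75452169e-04]), 'tool_pos': array([0.24882786, 0.57268488, 0.26288768]), 'eef_rot': array([ 2.03434110e-01,  9.79088192e-01, -9.27847322e-04, -1.15275363e-04]), 'contact_force': array([ 0.45955459, -0.25225798,  0.47998922]), 'moment': array([-0.0145039 ,  0.00237612, -0.03808634]), 'opening': 0.9981434923305492}
scene {'fx': 388.79570784130215, 'fy': 388.79570784130215, 'cx': 274.6891887642881, 'cy': 214.6209839563967, 'pose': array([[ 0.14510533, -0.75890568,  0.63482802,  1.18706363],
       [ 0.98927551,  0.10046293, -0.10602439, -0.10093209],
       [ 0.01668583,  0.64340452,  0.7653445 ,  0.72157001],
       [ 0.        ,  0.        ,  0.        ,  1.        ]])}
top {'fx': 398.9083849537998, 'fy': 398.9083849537998, 'cx': 277.4759489175439, 'cy': 209.91489363009313, 'pose': array([[-0.0063759 ,  0.98592507, -0.16706617,  0.50062193],
       [-0.99981857, -0.00328643,  0.01876248,  0.01663774],
       [ 0.01794935,  0.16715548,  0.98576715,  0.92663254],
       [ 0.        ,  0.        ,  0.        ,  1.        ]])}
wrist {'fx': 361.2010468672539, 'fy': 361.2010468672539, 'cx': 279.8055503722001, 'cy': 213.60382725090767, 'pose': array([[ 0.39940996, -0.86891077, -0.29234526,  0.17258443],
       [ 0.9167713 ,  0.37805808,  0.12885056,  0.60504264],
       [-0.00143615, -0.31947794,  0.94759262,  0.38217675],
       [ 0.        ,  0.        ,  0.        ,  1.        ]])}
```

View pics/top0.png

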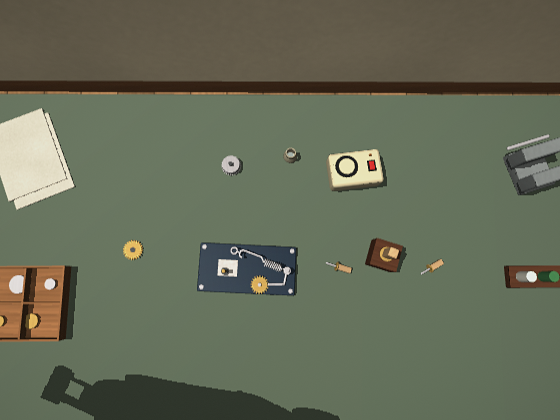

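View pics/scene0.png

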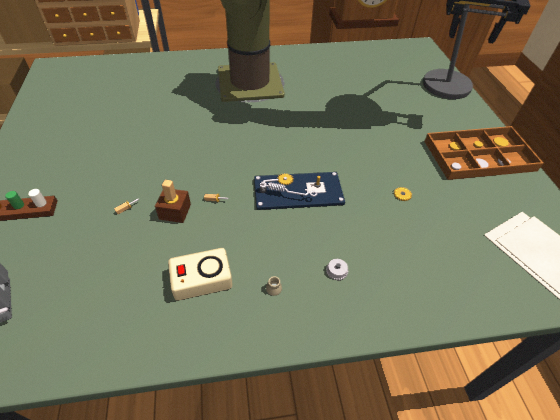

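View pics/wrist0.png

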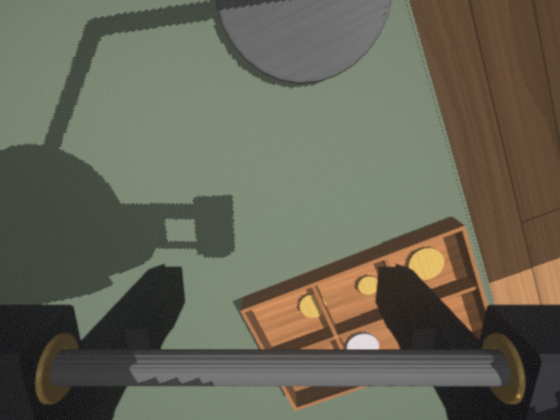

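```bash
cat > h.py <<'E'
import numpy as np, cv2
from plant import r, eyes
def ray(m,u,v):
    d=np.array([(u-m['cx'])/m['fx'],-(v-m['cy'])/m['fy'],-1.0])
    P=np.array(m['pose']); return P[:3,3],P[:3,:3]@d
def onz(m,u,v,z):
    o,d=ray(m,u,v); t=(z-o[2])/d[2]; return o+t*d
def proj(m,X):
    P=np.array(m['pose']); c=P[:3,:3].T@(np.asarray(X)-P[:3,3])
    return m['cx']+m['fx']*c[0]/-c[2], m['cy']-m['fy']*c[1]/-c[2]
E
python3 - <<'E'
from h import *
for n,(a,b,c,d) in {'top':(190,440,230,310),'scene':(150,350,160,230)}.items():
    p=cv2.imread(f'pics/{n}0.png')[c:d,a:b]
    cv2.imwrite(f'pics/{n}0z.png',cv2.resize(p,None,fx=800/(b-a)*1,fy=800/(b-a),interpolation=cv2.INTER_CUBIC))
m=eyes.camera_model('top')
p=cv2.imread('pics/top0.png'); hsv=cv2.cvtColor(p,cv2.COLOR_BGR2HSV)
def cont(mask,lo=200):
    cs,_=cv2.findContours(mask.astype(np.uint8),cv2.RETR_EXTERNAL,cv2.CHAIN_APPROX_NONE)
    return [c for c in cs if cv2.contourArea(c)>lo]
b,g,rr=[p[:,:,i].astype(int) for i in range(3)]
sub=np.zeros(b.shape,bool); sub[230:305,185:310]=1
blue=(b>g+3)&(b>rr+8)&sub
for c in cont(blue): 
    rct=cv2.minAreaRect(c); print(rct,[onz(m,*q,0.012).round(4) for q in cv2.boxPoints(rct)], onz(m,*rct[0],.012))
sub[:]=0; sub[225:290,355:415]=1
st=(rr>g+12)&sub
for c in cont(st,100): rct=cv2.minAreaRect(c); print(rct,[onz(m,*q,0.048).round(4) for q in cv2.boxPoints(rct)])
E
```

```text
((246.37469482421875, 268.71514892578125), (97.03026580810547, 48.187660217285156), 2.815556764602661) [array([0.4733, 0.1814, 0.012 ]), array([0.5812, 0.1789, 0.012 ]), array([ 0.5692, -0.0427,  0.012 ]), array([ 0.4613, -0.0359,  0.012 ])] [0.52072153 0.07058042 0.012     ]
((383.86785888671875, 254.46224975585938), (32.41708755493164, 28.43363380432129), 15.945395469665527) [array([ 0.5293, -0.1899,  0.048 ]), array([ 0.5894, -0.2099,  0.048 ]), array([ 0.5693, -0.2783,  0.048 ]), array([ 0.5096, -0.2576,  0.048 ])]
```

```bash
sleep 0
```

```text
(no output)
```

View pics/top0z.png

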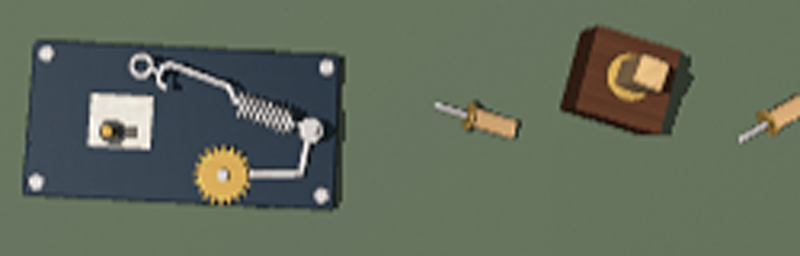

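View pics/scene0z.png

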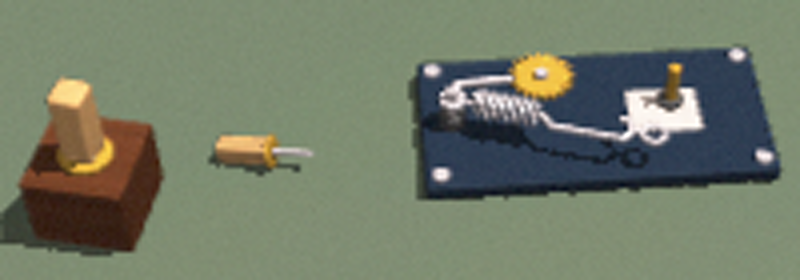

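Call:
{"api": "servo_tool", "payload": {"deltas": [{"dx": -0.7,"dy": -0.6,"dz": 0.07},{"dx": -1.5,"dy": -1.3,"dz": 0.16},{"dx": -2.2,"dy": -1.95,"dz": 0.24},{"dx": -2.95,"dy": -2.6,"dz": 0.3},{"dx": -3.7,"dy": -3.25,"dz": 0.4},{"dx": -4.5,"dy": -3.9,"dz": 0.5},{"dx": -5.2,"dy": -4.55,"dz": 0.6},{"dx": -5.9,"dy": -5.2,"dz": 0.65},{"dx": -6.7,"dy": -5.85,"dz": 0.7},{"dx": -6.7,"dy": -5.85,"dz": 0.7}]}}

```text
schema error: expected keys dx, dy, dz, ax, ay, az, hand
```

```bash
cat >> h.py <<'E'
def snap(n,tag):
    m=eyes.camera_model(n); p,d=eyes.snapshot(n); p=p[:,:,::-1].copy()
    cv2.imwrite(f'pics/{tag}.png',p); np.save(f'pics/{tag}.npy',d)
    import pickle; pickle.dump(m,open(f'pics/{tag}.pkl','wb')); return m,p,d
def load(tag):
    import pickle; return pickle.load(open(f'pics/{tag}.pkl','rb')),cv2.imread(f'pics/{tag}.png'),np.load(f'pics/{tag}.npy')
def st():
    s=r.get_state(); from scipy.spatial.transform import Rotation as R
    M=R.from_quat(s['eef_rot']).as_matrix()
    print('t',round(s['clock'],2),'pos',s['tool_pos'].round(4),'F',s['contact_force'].round(2),'mom',s['moment'].round(3),'op',round(s['opening']*88.1,1),'q7',s['q'].round(2)); print(M.round(4)); return s,M
E
python3 -c "
from h import *
st(); m,p,d=snap('wrist','w1')
cv2.imwrite('pics/w1b.png',cv2.resize(p,(800,600),interpolation=cv2.INTER_CUBIC))"
```

```text
t 0.15 pos [0.2489 0.5729 0.2631] F [-0.11 -0.53 -0.33] mom [-0.029  0.018 -0.015] op 88.1 q7 [-1.13  0.69 -0.19  1.57  0.16  0.9  -0.22]
[[-9.172e-01  3.983e-01 -4.000e-04]
 [ 3.983e-01  9.172e-01 -1.300e-03]
 [-1.000e-04 -1.400e-03 -1.000e+00]]
```

View pics/w1b.png

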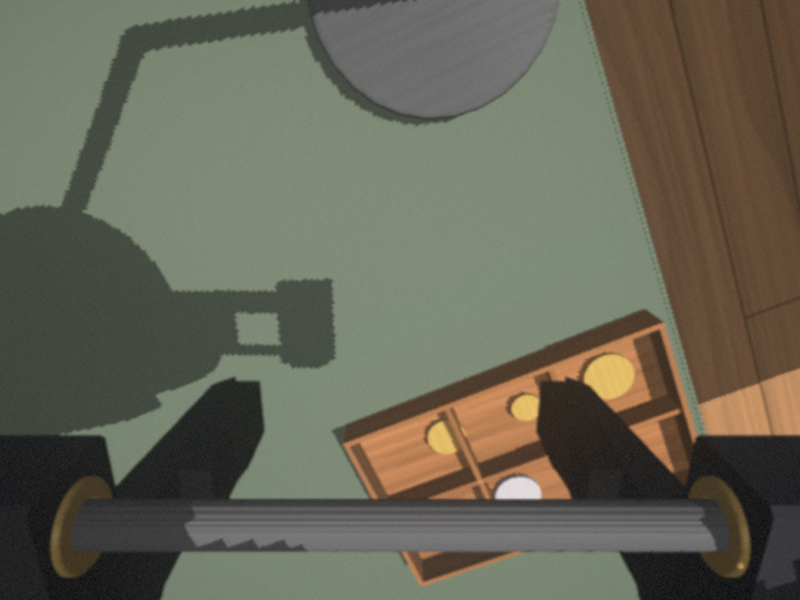

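Call:
{"api": "servo_tool", "payload": {"deltas": [{"dx": -0.7,"dy": -0.6,"dz": 0.07,"ax": 0,"ay": 0,"az": 0,"hand": 88},{"dx": -1.5,"dy": -1.3,"dz": 0.16,"ax": 0,"ay": 0,"az": 0,"hand": 88},{"dx": -2.2,"dy": -1.95,"dz": 0.24,"ax": 0,"ay": 0,"az": 0,"hand": 80},{"dx": -2.95,"dy": -2.6,"dz": 0.3,"ax": 0,"ay": 0,"az": 0,"hand": 70},{"dx": -3.7,"dy": -3.25,"dz": 0.4,"ax": 0,"ay": 0,"az": 0,"hand": 60},{"dx": -4.5,"dy": -3.9,"dz": 0.5,"ax": 0,"ay": 0,"az": 0,"hand": 50},{"dx": -5.2,"dy": -4.55,"dz": 0.6,"ax": 0,"ay": 0,"az": 0,"hand": 50},{"dx": -5.9,"dy": -5.2,"dz": 0.65,"ax": 0,"ay": 0,"az": 0,"hand": 50},{"dx": -6.7,"dy": -5.85,"dz": 0.7,"ax": 0,"ay": 0,"az": 0,"hand": 50},{"dx": -6.7,"dy": -5.85,"dz": 0.7,"ax": 0,"ay": 0,"az": 0,"hand": 50}]}}

```text
clock: 1.45
tool_pos: [0.4797, 0.0849, 0.2212]
eef_rot: [0.209, 0.978, -0.002, 0.001]
contact_force: [0.5, 0.5, -0.1]
opening: 0.566
```

```bash
python3 -c "
from h import *
st(); m,p,d=snap('wrist','w2')
cv2.imwrite('pics/w2b.png',cv2.resize(p,(800,600),interpolation=cv2.INTER_CUBIC));st()"
```

```text
t 1.45 pos [0.4797 0.0849 0.2212] F [ 0.55  0.46 -0.1 ] mom [ 0.023  0.033 -0.003] op 49.9 q7 [-0.11  0.59 -0.26  2.02  0.27  0.57  0.6 ]
[[-9.126e-01  4.089e-01  3.000e-04]
 [ 4.089e-01  9.126e-01 -3.200e-03]
 [-1.600e-03 -2.700e-03 -1.000e+00]]
t 1.5 pos [0.4786 0.0885 0.2214] F [0.09 1.08 0.51] mom [ 0.05   0.018 -0.043] op 49.6 q7 [-0.11  0.59 -0.26  2.02  0.27  0.57  0.6 ]
[[-9.148e-01  4.040e-01 -0.000e+00]
 [ 4.040e-01  9.148e-01 -7.000e-04]
 [-3.000e-04 -7.000e-04 -1.000e+00]]
```

View pics/w2b.png

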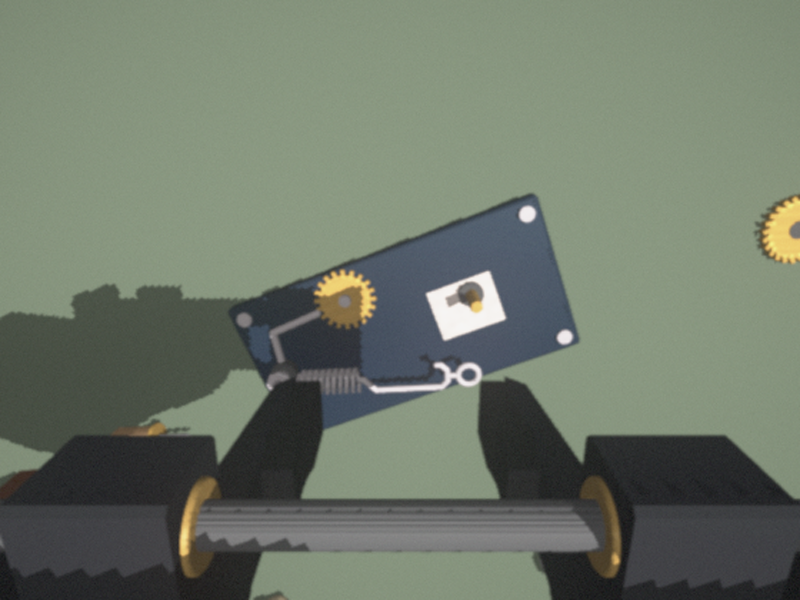

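```bash
python3 -c "
from h import *
eyes.snapshot('wrist');st(); m,p,d=snap('wrist','w3');st()
a,b,c,e=140,420,120,300
cv2.imwrite('pics/w3z.png',cv2.resize(p[c:e,a:b],None,fx=800/280,fy=800/280,interpolation=cv2.INTER_CUBIC))"
```

```text
t 1.55 pos [0.4779 0.0908 0.2216] F [-0.99 -0.05  0.42] mom [0.043 0.006 0.   ] op 50.0 q7 [-0.11  0.59 -0.26  2.02  0.27  0.57  0.6 ]
[[-9.164e-01  4.003e-01 -2.000e-04]
 [ 4.003e-01  9.164e-01  5.000e-04]
 [ 4.000e-04  3.000e-04 -1.000e+00]]
t 1.6 pos [0.4776 0.0921 0.2217] F [-1.35  0.91  0.07] mom [-0.014  0.035 -0.016] op 49.7 q7 [-0.11  0.59 -0.27  2.02  0.27  0.57  0.6 ]
[[-9.176e-01  3.975e-01 -2.000e-04]
 [ 3.975e-01  9.176e-01  1.000e-03]
 [ 6.000e-04  8.000e-04 -1.000e+00]]
```

View pics/w3z.png

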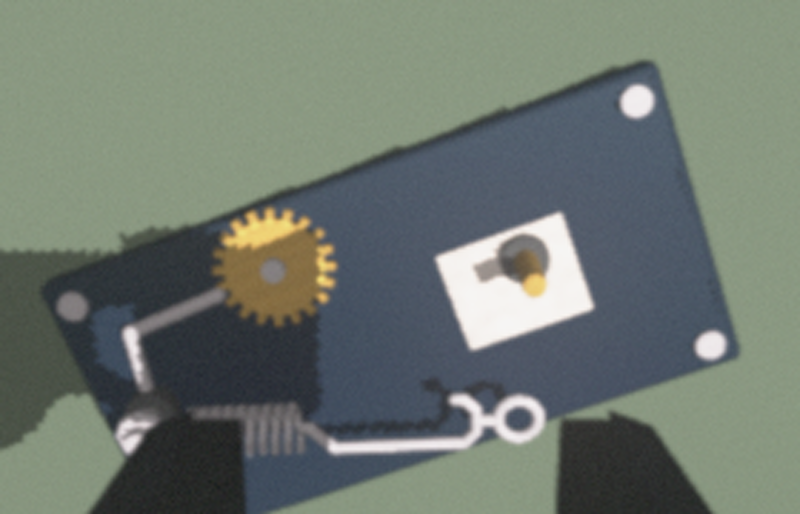

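```bash
python3 -c "
from h import *
m,p,d=load('w3')
Z=lambda x,y:(140+x/2.857,120+y/2.857)
def w(n,x,y,z): q=onz(m,*Z(x,y),z); print(n,q.round(4)); return q[:2]
eye=w('eye',520,418,.032); post=w('post',535,286,.042); w('postfoot',524,258,.016)
sl=np.mean([w('s',*c,.012) for c in [(435,258),(563,212),(594,308),(472,350)]],axis=0); print('slot',sl)
c1=w('c',655,63,.012);c2=w('c',738,355,.012);c3=w('c',45,290,.012)
fx=(c1-c3)/np.linalg.norm(c1-c3); print('fx',fx,np.linalg.norm(c1-c3),np.linalg.norm(c1-c2))
ctr=(c2+c3)/2; print('ctr',ctr)
hx=w('shankA',330,445,.032); w('shankB',465,445,.032)
# top camera
mt=eyes.camera_model('top')
T=lambda x,y:(190+x/3.2,230+y/3.2)
for n,x,y,z in [('eye',141,66,.032),('post',106,131,.042),('pivot',311,129,.040),('pA',88,93,.012),('pB',155,97,.012),('pC',151,150,.012),('pD',87,147,.012),('c',38,41,.012),('c',342,55,.012),('c',332,209,.012),('c',22,195,.012),('handle',651,74,.102),('flange',630,78,.052),('eyeshadow',0,0,0)]:
    print(n,onz(mt,*T(x,y),z).round(4))
"
```

```text
eye [0.5614 0.097  0.032 ]
post [0.5162 0.1185 0.042 ]
postfoot [0.5155 0.1184 0.016 ]
s [0.5049 0.091  0.012 ]
s [0.5072 0.136  0.012 ]
s [0.5431 0.1336 0.012 ]
s [0.5408 0.0896 0.012 ]
slot [0.52399533 0.11256698]
c [0.4732 0.1798 0.012 ]
c [0.5795 0.1733 0.012 ]
c [ 0.4624 -0.0344  0.012 ]
fx [0.05052974 0.99872256] 0.21450532594189736 0.10648579971984601
ctr [0.52093851 0.06942923]
shankA [0.5452 0.0349 0.032 ]
shankB [0.5633 0.0764 0.032 ]
eye [0.5604 0.0971 0.032 ]
post [0.5156 0.1196 0.042 ]
pivot [ 0.5161 -0.0207  0.04  ]
pA [0.5428 0.1363 0.012 ]
pB [0.5397 0.0887 0.012 ]
pC [0.5026 0.0912 0.012 ]
pD [0.505  0.1362 0.012 ]
c [0.5799 0.1726 0.012 ]
c [ 0.5689 -0.0447  0.012 ]
c [ 0.461  -0.0361  0.012 ]
c [0.4721 0.181  0.012 ]
handle [ 0.5489 -0.2386  0.102 ]
flange [ 0.5491 -0.2394  0.052 ]
eyeshadow [0.6109 0.2029 0.    ]
```

Call:
{"api": "servo_tool", "payload": {"deltas": [{"dx": -0.5,"dy": -0.7,"dz": 0.1,"ax": 0,"ay": 0,"az": 0,"hand": 50},{"dx": -1.1,"dy": -1.5,"dz": 0.2,"ax": 0,"ay": 0,"az": 0,"hand": 50},{"dx": -1.6,"dy": -2.3,"dz": 0.3,"ax": 0,"ay": 0,"az": 0,"hand": 50},{"dx": -2.2,"dy": -3.1,"dz": 0.4,"ax": 0,"ay": 0,"az": 0,"hand": 50},{"dx": -2.8,"dy": -3.9,"dz": 0.5,"ax": 0,"ay": 0,"az": 0,"hand": 50},{"dx": -3.28,"dy": -4.6,"dz": 0.53,"ax": 0,"ay": 0,"az": 0,"hand": 50},{"dx": -3.28,"dy": -4.6,"dz": 0.53,"ax": 0,"ay": 0,"az": 0,"hand": 50},{"dx": -3.28,"dy": -4.6,"dz": 0.53,"ax": 0,"ay": 0,"az": 0,"hand": 50}]}}

```text
clock: 2.6
tool_pos: [0.549, -0.2374, 0.1899]
eef_rot: [0.202, 0.979, 0.001, -0.0]
contact_force: [-0.6, 0.3, 0.2]
opening: 0.567
```

```bash
python3 -c "
from h import *
st(); m,p,d=snap('wrist','w4');st()
cv2.imwrite('pics/w4b.png',cv2.resize(p,(800,600),interpolation=cv2.INTER_CUBIC))"
```

```text
t 2.6 pos [ 0.549  -0.2374  0.1899] F [-0.57  0.3   0.17] mom [-0.045 -0.012  0.008] op 50.0 q7 [ 0.52  0.76 -0.33  1.71  0.34  0.72  1.18]
[[-9.186e-01  3.952e-01  1.000e-04]
 [ 3.952e-01  9.186e-01  2.000e-03]
 [ 7.000e-04  1.900e-03 -1.000e+00]]
t 2.65 pos [ 0.549 -0.237  0.19 ] F [ 0.24 -0.43 -0.36] mom [-0.007  0.009  0.   ] op 50.1 q7 [ 0.52  0.76 -0.33  1.71  0.34  0.72  1.18]
[[-9.190e-01  3.943e-01  1.000e-04]
 [ 3.943e-01  9.190e-01  2.000e-03]
 [ 7.000e-04  1.900e-03 -1.000e+00]]
```

View pics/w4b.png

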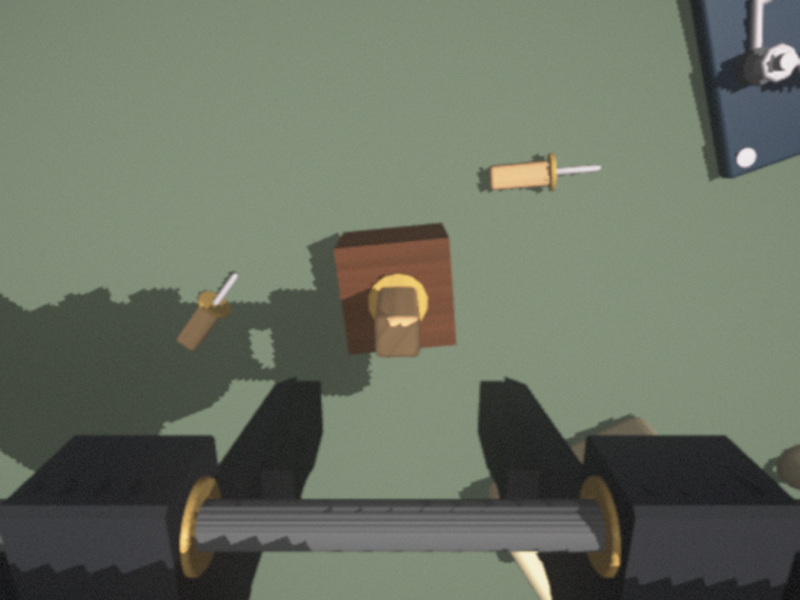

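```bash
python3 -c "
from h import *
m,p,d=load('w4')
cv2.imwrite('pics/w4z.png',cv2.resize(p[150:260,220:340],None,fx=6,fy=6,interpolation=cv2.INTER_CUBIC))"
```

```text
(no output)
```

View pics/w4z.png

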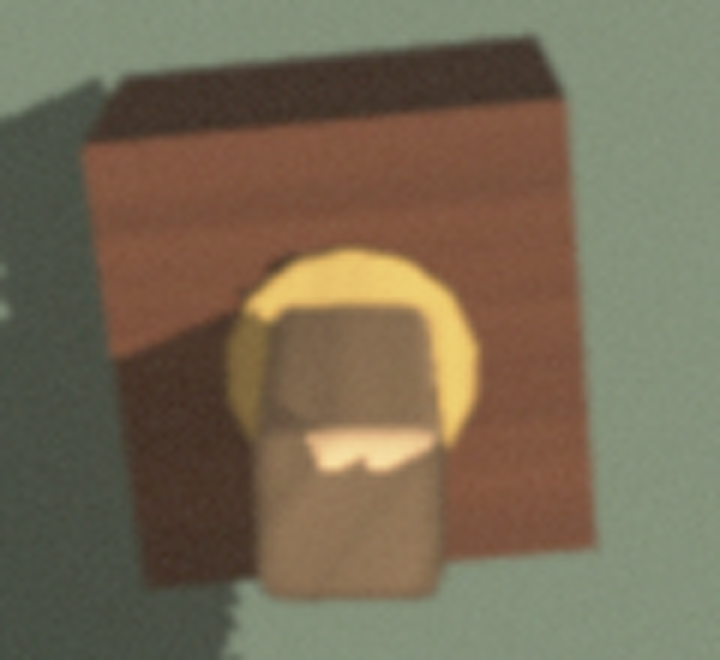

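```bash
python3 -c "
from h import *
m,p,d=load('w4')
Z=lambda x,y:(219.6+x/6,149.6+y/6)
for n,x,y,z in [('handle',350.5,514,.102),('h',258,428,.102),('h',442,428,.102),('h',440,600,.102),('flange',353,374,.052)]: print(n,onz(m,*Z(x,y),z).round(4))
c=[onz(m,*Z(*q),.048) for q in [(88,143),(563,98),(597,547),(148,587)]]
print(np.round(c,4),np.mean(c,axis=0)); 
s,M=st(); h=onz(m,*Z(350.5,514),.102); print((M.T@(h-s['tool_pos'])*1000).round(1))
"
```

```text
handle [ 0.5491 -0.2396  0.102 ]
h [ 0.5368 -0.2445  0.102 ]
h [ 0.5442 -0.2274  0.102 ]
h [ 0.5617 -0.2349  0.102 ]
flange [ 0.5505 -0.24    0.052 ]
[[ 0.5115 -0.2585  0.048 ]
 [ 0.5294 -0.203   0.048 ]
 [ 0.5861 -0.2208  0.048 ]
 [ 0.568  -0.2769  0.048 ]] [ 0.5487471  -0.23979695  0.048     ]
t 2.65 pos [ 0.549 -0.237  0.19 ] F [ 0.24 -0.43 -0.36] mom [-0.007  0.009  0.   ] op 50.1 q7 [ 0.52  0.76 -0.33  1.71  0.34  0.72  1.18]
[[-9.190e-01  3.943e-01  1.000e-04]
 [ 3.943e-01  9.190e-01  2.000e-03]
 [ 7.000e-04  1.900e-03 -1.000e+00]]
[-1.2 -2.6 88. ]
```

Call:
{"api": "servo_tool", "payload": {"deltas": [{"dx": -0.02,"dy": -0.04,"dz": 0.4,"ax": 0,"ay": 0,"az": 0,"hand": 50},{"dx": -0.02,"dy": -0.04,"dz": 0.9,"ax": 0,"ay": 0,"az": 0,"hand": 50},{"dx": -0.02,"dy": -0.04,"dz": 1.4,"ax": 0,"ay": 0,"az": 0,"hand": 46},{"dx": -0.02,"dy": -0.04,"dz": 1.73,"ax": 0,"ay": 0,"az": 0,"hand": 40},{"dx": -0.02,"dy": -0.04,"dz": 1.73,"ax": 0,"ay": 0,"az": 0,"hand": 36},{"dx": -0.02,"dy": -0.04,"dz": 1.73,"ax": 0,"ay": 0,"az": 0,"hand": 28}]}}

```text
clock: 3.4
tool_pos: [0.5494, -0.2417, 0.0871]
eef_rot: [0.202, 0.979, 0.0, 0.001]
contact_force: [0.8, -0.8, -0.0]
opening: 0.33
```

```bash
python3 -c "
from h import *
st()"
```

```text
t 3.4 pos [ 0.5494 -0.2417  0.0871] F [ 0.85 -0.82 -0.05] mom [-0.009 -0.02   0.043] op 29.0 q7 [ 0.48  0.91 -0.26  1.76  0.41  0.52  1.13]
[[-9.180e-01  3.965e-01  1.300e-03]
 [ 3.965e-01  9.180e-01  4.000e-04]
 [-1.100e-03  9.000e-04 -1.000e+00]]
```

Call:
{"api": "servo_tool", "payload": {"deltas": [{"dx": 0,"dy": 0.03,"dz": 0,"ax": 0,"ay": 0,"az": 0,"hand": 26},{"dx": 0,"dy": 0.03,"dz": 0,"ax": 0,"ay": 0,"az": 0,"hand": 22},{"dx": 0,"dy": 0.03,"dz": 0,"ax": 0,"ay": 0,"az": 0,"hand": 14},{"dx": 0,"dy": 0.03,"dz": 0,"ax": 0,"ay": 0,"az": 0,"hand": 10},{"dx": 0,"dy": 0.03,"dz": 0,"ax": 0,"ay": 0,"az": 0,"hand": 10},{"dx": 0,"dy": 0.03,"dz": 0,"ax": 0,"ay": 0,"az": 0,"hand": 10}], "newtons": 55}}

```text
clock: 4.15
tool_pos: [0.55, -0.241, 0.0868]
eef_rot: [0.203, 0.979, 0.0, 0.001]
contact_force: [-0.3, 2.3, 6.1]
opening: 0.221
```

```bash
python3 -c "
from h import *
st()"
```

```text
t 4.15 pos [ 0.55   -0.241   0.0868] F [-0.3   2.34  6.1 ] mom [0.403 0.044 0.009] op 19.5 q7 [ 0.48  0.91 -0.25  1.76  0.41  0.52  1.12]
[[-9.173e-01  3.981e-01  1.600e-03]
 [ 3.981e-01  9.173e-01  3.000e-04]
 [-1.400e-03  1.000e-03 -1.000e+00]]
```

Call:
{"api": "servo_tool", "payload": {"deltas": [{"dx": 0,"dy": 0.03,"dz": -0.2,"ax": 0,"ay": 0,"az": 0,"hand": 10},{"dx": 0,"dy": 0.03,"dz": -0.5,"ax": 0,"ay": 0,"az": 0,"hand": 10},{"dx": 0,"dy": 0.03,"dz": -0.9,"ax": 0,"ay": 0,"az": 0,"hand": 10},{"dx": 0,"dy": 0.03,"dz": -1.2,"ax": 0,"ay": 0,"az": 0,"hand": 10},{"dx": 0,"dy": 0.03,"dz": -1.2,"ax": 0,"ay": 0,"az": 0,"hand": 10}]}}

```text
clock: 4.78
tool_pos: [0.5509, -0.2403, 0.1599]
eef_rot: [0.204, 0.979, -0.0, 0.002]
contact_force: [0.6, 0.9, -1.2]
opening: 0.22
```

```bash
python3 -c "
from h import *
st(); m,p,d=snap('wrist','w5'); m2,p2,d2=snap('scene','s5'); snap('top','t5');st()
cv2.imwrite('pics/w5b.png',cv2.resize(p,(800,600),interpolation=cv2.INTER_CUBIC))
cv2.imwrite('pics/s5z.png',cv2.resize(p2[100:250,100:260],None,fx=4,fy=4,interpolation=cv2.INTER_CUBIC))"
```

```text
t 4.78 pos [ 0.5509 -0.2403  0.1599] F [ 0.55  0.9  -1.17] mom [-0.018  0.031  0.019] op 19.4 q7 [ 0.51  0.8  -0.31  1.73  0.36  0.66  1.16]
[[-9.170e-01  3.988e-01  3.200e-03]
 [ 3.988e-01  9.170e-01 -1.100e-03]
 [-3.400e-03  2.000e-04 -1.000e+00]]
t 4.92 pos [ 0.5494 -0.2397  0.1575] F [ 0.43  0.02 -0.71] mom [-0.01  -0.02  -0.017] op 19.2 q7 [ 0.51  0.81 -0.31  1.73  0.36  0.66  1.16]
[[-9.172e-01  3.984e-01 -1.300e-03]
 [ 3.984e-01  9.172e-01  3.000e-04]
 [ 1.300e-03 -2.000e-04 -1.000e+00]]
```

View pics/w5b.png

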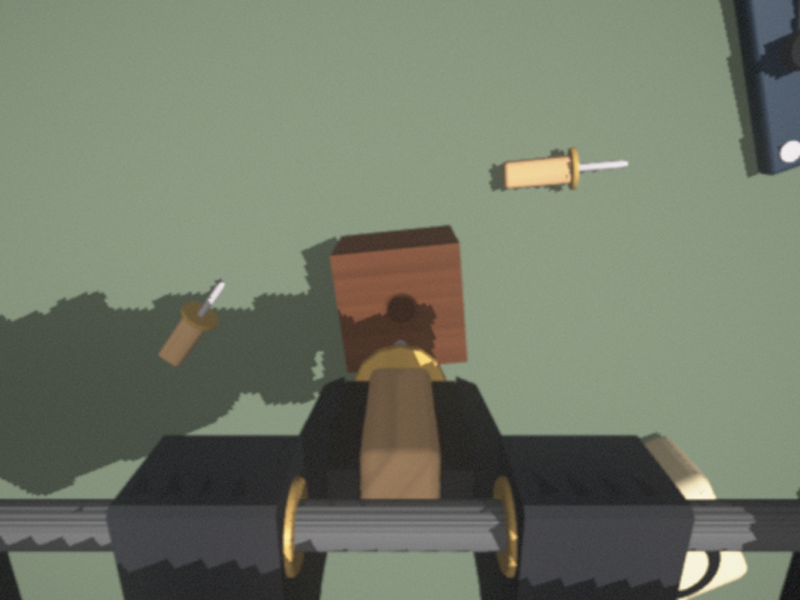

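View pics/s5z.png

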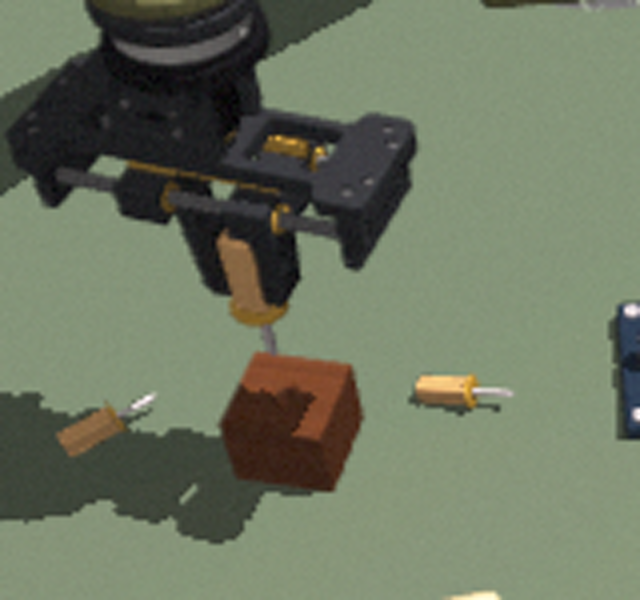

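Call:
{"api": "servo_tool", "payload": {"deltas": [{"dx": 0.2,"dy": 0.5,"dz": 0,"ax": 0,"ay": 0,"az": 0,"hand": 10},{"dx": 0.5,"dy": 1.3,"dz": 0,"ax": 0,"ay": 0,"az": 0,"hand": 10},{"dx": 0.8,"dy": 2.2,"dz": 0,"ax": 0,"ay": 0,"az": 0,"hand": 10},{"dx": 1.1,"dy": 3.1,"dz": 0,"ax": 0,"ay": 0,"az": 0,"hand": 10},{"dx": 1.4,"dy": 4.0,"dz": 0.1,"ax": 0,"ay": 0,"az": 0,"hand": 10},{"dx": 1.7,"dy": 4.8,"dz": 0.3,"ax": 0,"ay": 0,"az": 0,"hand": 10},{"dx": 1.84,"dy": 5.23,"dz": 0.5,"ax": 0,"ay": 0,"az": 0,"hand": 10},{"dx": 1.84,"dy": 5.23,"dz": 0.6,"ax": 0,"ay": 0,"az": 0,"hand": 10},{"dx": 1.84,"dy": 5.23,"dz": 0.6,"ax": 0,"ay": 0,"az": 0,"hand": 10},{"dx": 1.84,"dy": 5.23,"dz": 0.6,"ax": 0,"ay": 0,"az": 0,"hand": 10}]}}

```text
clock: 6.18
tool_pos: [0.5739, 0.0897, 0.1221]
eef_rot: [0.205, 0.979, -0.001, 0.0]
contact_force: [-0.9, 0.3, -0.3]
opening: 0.226
```

```bash
python3 -c "
from h import *
m,p,d=load('w5'); print('hole',onz(m,401*.7,308*.7,.048)); 
st(); m,p,d=snap('wrist','w6'); m2,p2,d2=snap('scene','s6'); snap('top','t6');st()
cv2.imwrite('pics/w6z.png',cv2.resize(p[100:310,140:420],None,fx=800/280,fy=800/280,interpolation=cv2.INTER_CUBIC))
cv2.imwrite('pics/s6z.png',cv2.resize(p2[100:250,200:360],None,fx=4,fy=4,interpolation=cv2.INTER_CUBIC))"
```

```text
hole [ 0.54790809 -0.23937637  0.048     ]
t 6.17 pos [0.5739 0.0897 0.1221] F [-0.94  0.28 -0.33] mom [ 0.074 -0.021  0.021] op 19.9 q7 [-0.12  0.83 -0.2   1.81  0.3   0.53  0.64]
[[-9.160e-01  4.011e-01 -2.000e-04]
 [ 4.011e-01  9.160e-01 -1.400e-03]
 [-4.000e-04 -1.400e-03 -1.000e+00]]
t 6.33 pos [0.5741 0.0907 0.1225] F [-0.57 -0.58 -0.95] mom [-0.03  -0.025  0.012] op 19.7 q7 [-0.12  0.83 -0.2   1.81  0.3   0.53  0.64]
[[-9.164e-01  4.002e-01  6.000e-04]
 [ 4.002e-01  9.164e-01 -3.000e-04]
 [-6.000e-04 -1.000e-04 -1.000e+00]]
```

View pics/w6z.png

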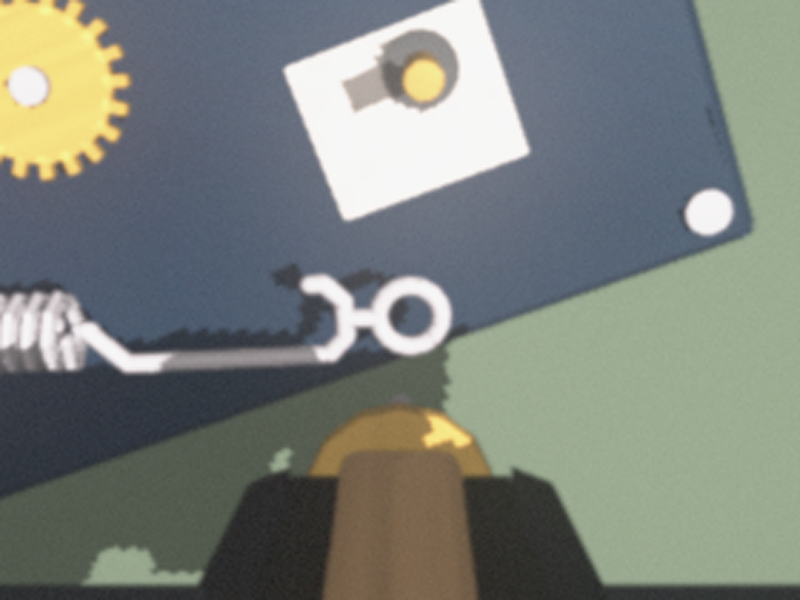

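View pics/s6z.png

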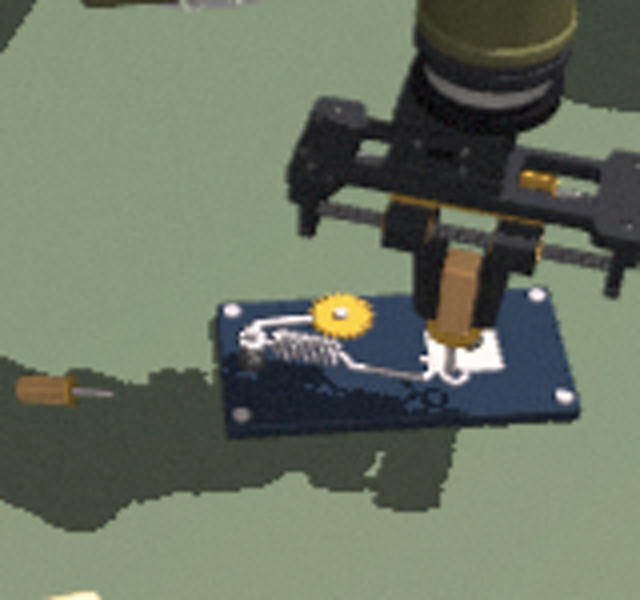

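```bash
python3 -c "
from h import *
m,p,d=load('w6')
Z=lambda x,y:(139.8+x/2.857,99.8+y/2.857)
f=lambda n,x,y,z:print(n,onz(m,*Z(x,y),z).round(4))
f('eye',411.5,316,.032);f('post',424.5,80,.042);f('foot',419,69,.016)
f('tipedge',401,394,.0465)
for c in [(285,68),(479,-3),(529,152),(345,220)]: f('s',*c,.012)
s,M=st(); 
for off in (0,.001,.002): print('tip pred',s['tool_pos']+M@np.array([off,0,.076]), [ (139.8,99.8)+0*np.array(0) ] and ((np.array(proj(m,s['tool_pos']+M@np.array([off+.0015,0,.076])))-[139.8,99.8])*2.857).round(1))
c=[(np.array(proj(m,s['tool_pos']+M@np.array([o,l,.034])))-[139.8,99.8])*2.857 for o,l in [(.016,0),(0,.016),(0,-.016)]]; print('flange pred edges',np.round(c,1))
"
```

```text
eye [0.5613 0.0966 0.032 ]
post [0.5163 0.1188 0.042 ]
foot [0.5162 0.1182 0.016 ]
tipedge [0.5714 0.0898 0.0465]
s [0.5047 0.0916 0.012 ]
s [0.508  0.1356 0.012 ]
s [0.5428 0.1333 0.012 ]
s [0.5404 0.0895 0.012 ]
t 6.33 pos [0.5741 0.0907 0.1225] F [-0.57 -0.58 -0.95] mom [-0.03  -0.025  0.012] op 19.7 q7 [-0.12  0.83 -0.2   1.81  0.3   0.53  0.64]
[[-9.164e-01  4.002e-01  6.000e-04]
 [ 4.002e-01  9.164e-01 -3.000e-04]
 [-6.000e-04 -1.000e-04 -1.000e+00]]
tip pred [0.57409322 0.09070286 0.04647218] [410.5 396.6]
tip pred [0.57317682 0.09110311 0.04647154] [410.5 392. ]
tip pred [0.57226041 0.09150335 0.0464709 ] [410.5 387.5]
flange pred edges [[412.9 413.6]
 [509.1 502.2]
 [316.3 502.5]]
```

```bash
python3 -c "
from h import *
m,p,d=load('w6')
cv2.imwrite('pics/w6y.png',cv2.resize(p[195:275,235:325],None,fx=8,fy=7.5,interpolation=cv2.INTER_CUBIC))
m,p,d=load('s6')
cv2.imwrite('pics/s6y.png',cv2.resize(p[150:205,280:345],None,fx=10,fy=10,interpolation=cv2.INTER_CUBIC))
"
```

View pics/w6y.png

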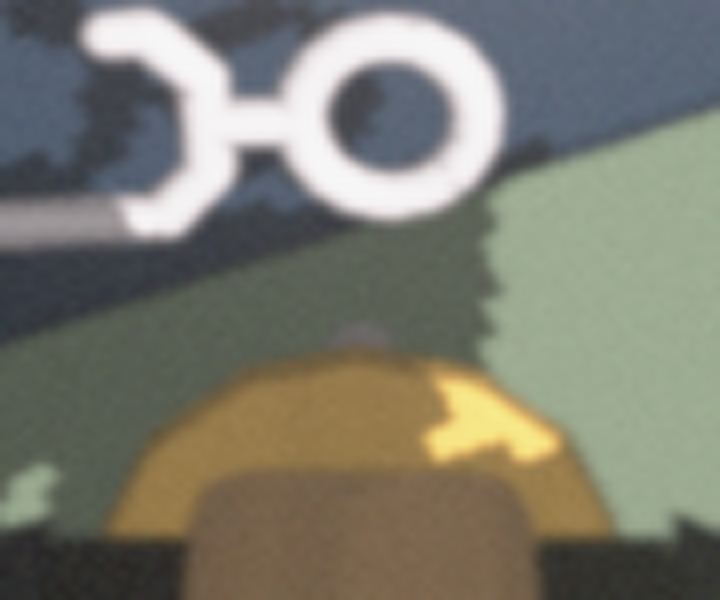

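View pics/s6y.png

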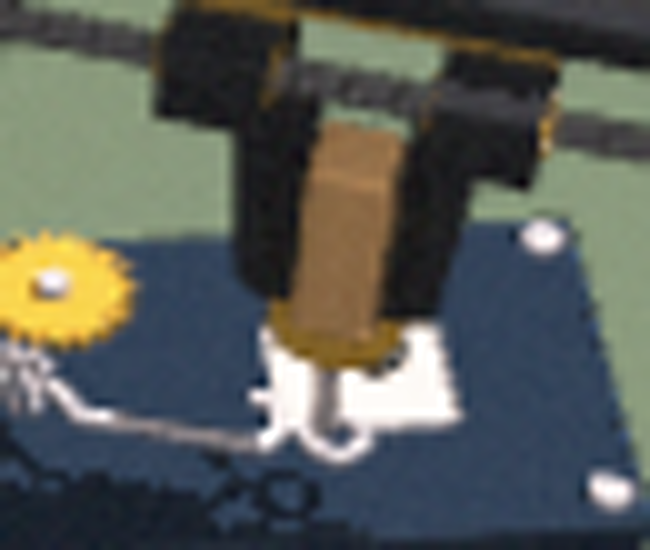

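```bash
python3 -c "
from h import *
m,p,d=load('s6')
s,M=st()
T=s['tool_pos']
f=lambda n,X:print(n,((np.array(proj(m,X))-[279.55,149.55])*10).round(0))
for y in (0,-.0021):
  for zz in (.076,.060,.040): f((y,zz),T+M@np.array([.001,y,zz]))
  f('fl',T+M@np.array([.001,y,.036]))
  f('handle top',T+M@np.array([.001,y,-.016]))
f('eye',[.5613,.0967,.032])
f('post top',[.5163,.1188,.042])
m,p,d=load('t6')
cv2.imwrite('pics/t6y.png',cv2.resize(p[225:285,200:300],None,fx=8,fy=8,interpolation=cv2.INTER_CUBIC))
"
```

```text
t 6.33 pos [0.5741 0.0907 0.1225] F [-0.57 -0.58 -0.95] mom [-0.03  -0.025  0.012] op 19.7 q7 [-0.12  0.83 -0.2   1.81  0.3   0.53  0.64]
[[-9.164e-01  4.002e-01  6.000e-04]
 [ 4.002e-01  9.164e-01 -3.000e-04]
 [-6.000e-04 -1.000e-04 -1.000e+00]]
(0, 0.076) [327. 438.]
(0, 0.06) [334. 391.]
(0, 0.04) [342. 331.]
fl [343. 319.]
handle top [365. 151.]
(-0.0021, 0.076) [319. 436.]
(-0.0021, 0.06) [325. 389.]
(-0.0021, 0.04) [333. 329.]
fl [334. 317.]
handle top [356. 149.]
eye [334. 441.]
post top [387. 274.]
```

View pics/t6y.png

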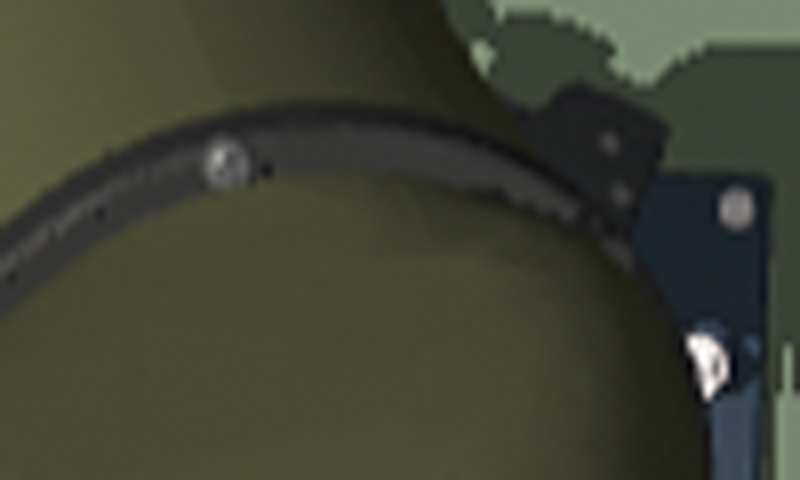

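Call:
{"api": "servo_tool", "payload": {"deltas": [{"dx": 0.1,"dy": 0.02,"dz": 0,"ax": 0,"ay": 0,"az": 0,"hand": 10},{"dx": 0.225,"dy": 0.04,"dz": 0.05,"ax": 0,"ay": 0,"az": 0,"hand": 10},{"dx": 0.225,"dy": 0.04,"dz": 0.12,"ax": 0,"ay": 0,"az": 0,"hand": 10},{"dx": 0.225,"dy": 0.04,"dz": 0.12,"ax": 0,"ay": 0,"az": 0,"hand": 10}]}}

```text
clock: 6.82
tool_pos: [0.5621, 0.0997, 0.1145]
eef_rot: [0.203, 0.979, -0.0, -0.0]
contact_force: [-0.2, -0.7, -0.9]
opening: 0.222
```

```bash
python3 -c "
from h import *
st(); m,p,d=snap('wrist','w7'); m2,p2,d2=snap('scene','s7');st()
cv2.imwrite('pics/w7y.png',cv2.resize(p[195:275,235:325],None,fx=8,fy=7.5,interpolation=cv2.INTER_CUBIC))
cv2.imwrite('pics/s7y.png',cv2.resize(p2[150:205,280:345],None,fx=10,fy=10,interpolation=cv2.INTER_CUBIC))
"
```

```text
t 6.83 pos [0.5621 0.0997 0.1145] F [-0.21 -0.73 -0.88] mom [ 0.022 -0.05  -0.037] op 19.5 q7 [-0.14  0.84 -0.19  1.85  0.31  0.49  0.61]
[[-9.174e-01  3.981e-01 -7.000e-04]
 [ 3.981e-01  9.174e-01 -3.000e-04]
 [ 5.000e-04 -5.000e-04 -1.000e+00]]
t 6.92 pos [0.5625 0.0995 0.1148] F [-0.59 -0.23 -0.8 ] mom [-0.029 -0.031 -0.044] op 19.6 q7 [-0.14  0.84 -0.19  1.84  0.31  0.49  0.61]
[[-9.172e-01  3.985e-01  0.000e+00]
 [ 3.985e-01  9.172e-01 -1.000e-04]
 [-1.000e-04 -1.000e-04 -1.000e+00]]
```

View pics/w7y.png

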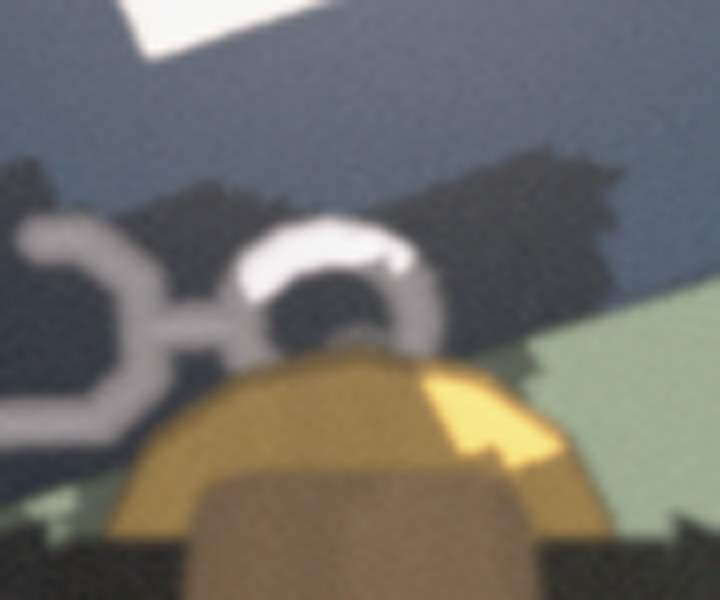

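View pics/s7y.png

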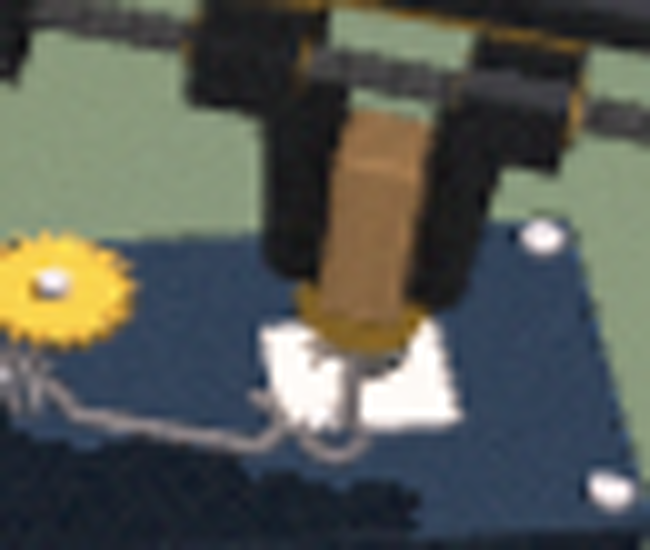

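```bash
python3 -c "
from h import *
m,p,d=load('w7'); s,M=st()
Z=lambda x,y:(234.56+x/8,194.56+y/7.5)
e=onz(m,*Z(332,320),.032); zt=s['tool_pos'][2]-.076
t=onz(m,*Z(360,325),zt)-M[:,0]*.0015
print(e,t,'move tool mm',(M.T@(e-t)*1000).round(2), (M.T@(t-s['tool_pos'])*1000).round(2))
"
```

```text
t 6.92 pos [0.5625 0.0995 0.1148] F [-0.59 -0.23 -0.8 ] mom [-0.029 -0.031 -0.044] op 19.6 q7 [-0.14  0.84 -0.19  1.84  0.31  0.49  0.61]
[[-9.172e-01  3.985e-01  0.000e+00]
 [ 3.985e-01  9.172e-01 -1.000e-04]
 [-1.000e-04 -1.000e-04 -1.000e+00]]
[0.5608623  0.09656442 0.032     ] [0.56091359 0.09885088 0.03877665] move tool mm [-0.86 -2.12  6.78] [ 1.15 -1.24 76.  ]
```

Call:
{"api": "servo_tool", "payload": {"deltas": [{"dx": -0.01,"dy": -0.028,"dz": 0,"ax": 0,"ay": 0,"az": 0,"hand": 10},{"dx": -0.01,"dy": -0.028,"dz": 0,"ax": 0,"ay": 0,"az": 0,"hand": 10},{"dx": -0.01,"dy": -0.028,"dz": 0.04,"ax": 0,"ay": 0,"az": 0,"hand": 10},{"dx": -0.01,"dy": -0.028,"dz": 0.08,"ax": 0,"ay": 0,"az": 0,"hand": 10},{"dx": -0.01,"dy": -0.028,"dz": 0.11,"ax": 0,"ay": 0,"az": 0,"hand": 10},{"dx": -0.01,"dy": -0.028,"dz": 0.11,"ax": 0,"ay": 0,"az": 0,"hand": 10}]}}

```text
clock: 7.68
tool_pos: [0.5621, 0.0979, 0.1081]
eef_rot: [0.203, 0.979, -0.0, -0.0]
contact_force: [-0.2, 0.1, -0.0]
opening: 0.222
```

```bash
python3 -c "
from h import *
st(); m,p,d=snap('wrist','w8'); st()
cv2.imwrite('pics/w8y.png',cv2.resize(p[195:275,235:325],None,fx=8,fy=7.5,interpolation=cv2.INTER_CUBIC))
"
```

```text
t 7.67 pos [0.5621 0.0979 0.1081] F [-0.24  0.09 -0.03] mom [-0.    -0.023  0.044] op 19.6 q7 [-0.14  0.85 -0.19  1.85  0.31  0.47  0.61]
[[-9.172e-01  3.984e-01 -4.000e-04]
 [ 3.984e-01  9.172e-01 -0.000e+00]
 [ 3.000e-04 -2.000e-04 -1.000e+00]]
t 7.72 pos [0.5621 0.0979 0.1082] F [-0.37  0.6  -0.66] mom [-0.012  0.021  0.005] op 19.7 q7 [-0.14  0.85 -0.19  1.85  0.31  0.47  0.61]
[[-9.173e-01  3.983e-01 -2.000e-04]
 [ 3.983e-01  9.173e-01 -0.000e+00]
 [ 2.000e-04 -1.000e-04 -1.000e+00]]
```

View pics/w8y.png

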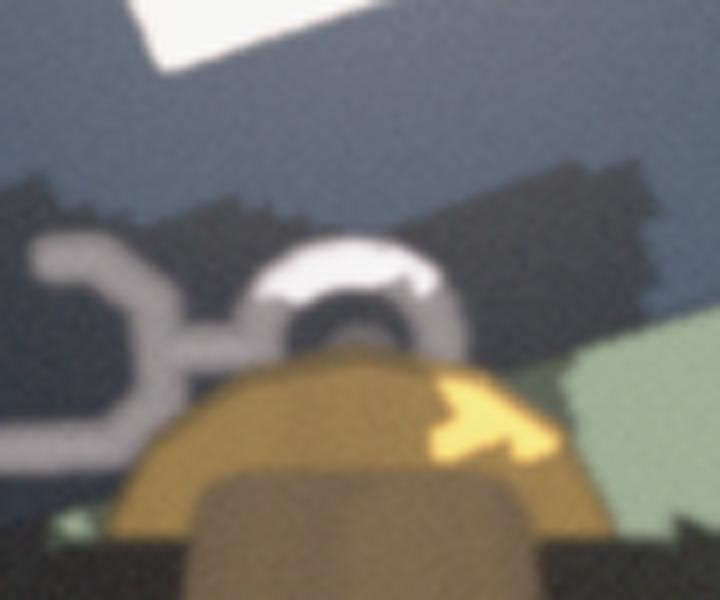

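Call:
{"api": "servo_tool", "payload": {"deltas": [{"dx": 0,"dy": -0.008,"dz": 0.04,"ax": 0,"ay": 0,"az": 0,"hand": 10},{"dx": 0,"dy": -0.008,"dz": 0.08,"ax": 0,"ay": 0,"az": 0,"hand": 10},{"dx": 0,"dy": -0.008,"dz": 0.12,"ax": 0,"ay": 0,"az": 0,"hand": 10},{"dx": 0,"dy": -0.008,"dz": 0.16,"ax": 0,"ay": 0,"az": 0,"hand": 10},{"dx": 0,"dy": -0.008,"dz": 0.2,"ax": 0,"ay": 0,"az": 0,"hand": 10},{"dx": 0,"dy": -0.008,"dz": 0.2,"ax": 0,"ay": 0,"az": 0,"hand": 10}]}}

```text
clock: 8.48
tool_pos: [0.5619, 0.0974, 0.0961]
eef_rot: [0.203, 0.979, -0.0, -0.0]
contact_force: [-0.3, -0.6, -1.1]
opening: 0.219
```

```bash
python3 -c "
from h import *
st(); m,p,d=snap('wrist','w9');m2,p2,d2=snap('scene','s9'); st()
cv2.imwrite('pics/w9y.png',cv2.resize(p[195:275,235:325],None,fx=8,fy=7.5,interpolation=cv2.INTER_CUBIC))
cv2.imwrite('pics/s9y.png',cv2.resize(p2[150:205,280:345],None,fx=10,fy=10,interpolation=cv2.INTER_CUBIC))
"
```

```text
t 8.47 pos [0.5619 0.0974 0.0961] F [-0.29 -0.55 -1.08] mom [-0.031  0.065  0.055] op 19.3 q7 [-0.15  0.87 -0.18  1.85  0.32  0.45  0.61]
[[-9.172e-01  3.984e-01 -4.000e-04]
 [ 3.984e-01  9.172e-01 -0.000e+00]
 [ 3.000e-04 -2.000e-04 -1.000e+00]]
t 8.57 pos [0.5621 0.0974 0.0963] F [-0.01  0.04 -0.47] mom [-0.03  -0.027 -0.01 ] op 19.6 q7 [-0.15  0.87 -0.18  1.85  0.32  0.45  0.61]
[[-9.172e-01  3.984e-01  1.000e-04]
 [ 3.984e-01  9.172e-01  1.000e-04]
 [-0.000e+00  1.000e-04 -1.000e+00]]
```

View pics/w9y.png

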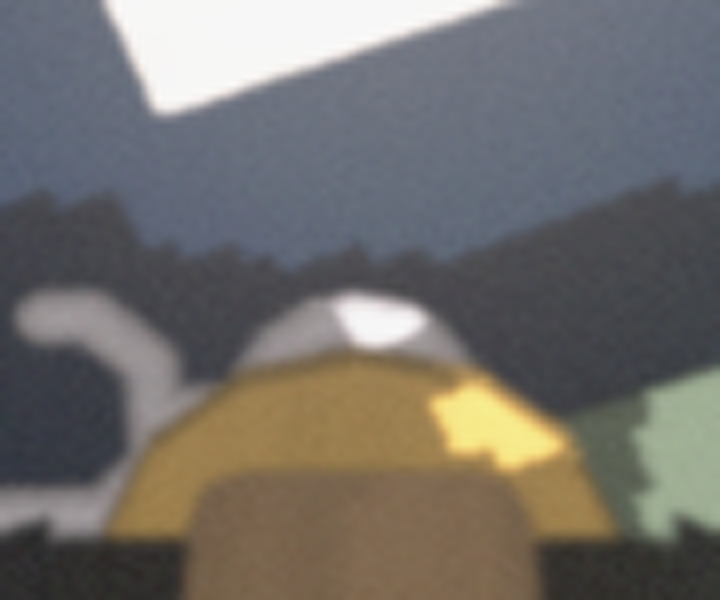

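View pics/s9y.png

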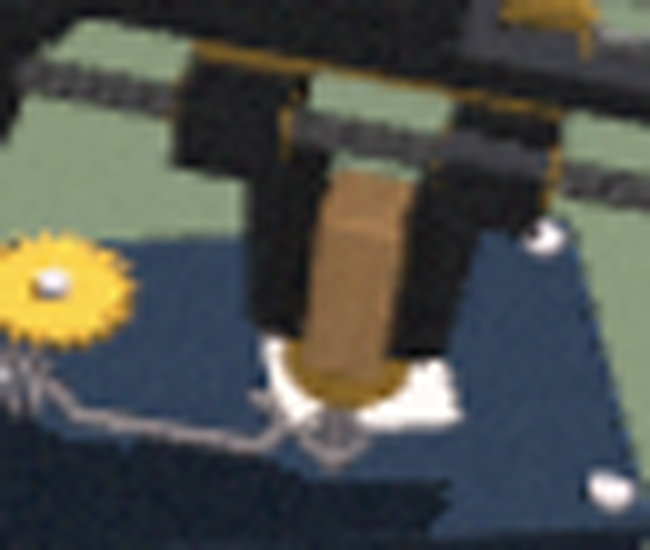

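```bash
cat > wp.py <<'E'
import numpy as np
P=np.array([.5164,-.0205]); c=np.array([-.0011,-.0008]); a0=np.deg2rad(87.05)
def tcp(r,sw): return P+r*np.array([np.cos(a0+sw),np.sin(a0+sw)])-c
def pol(xy):
    d=np.asarray(xy)[:2]+c-P; return np.hypot(*d), np.arctan2(d[1],d[0])-a0
E
python3 -c "
from h import *; from wp import *
s,M=st(); print(pol(s['tool_pos']))
for rr in (.135,.145,.155,.165,.175):
    d=tcp(rr,-.311)-s['tool_pos'][:2]; print(rr,(M[:2,:2].T@d/.06).round(3))
"
```

```text
t 8.57 pos [0.5621 0.0974 0.0963] F [-0.01  0.04 -0.47] mom [-0.03  -0.027 -0.01 ] op 19.6 q7 [-0.15  0.87 -0.18  1.85  0.32  0.45  0.61]
[[-9.172e-01  3.984e-01  1.000e-04]
 [ 3.984e-01  9.172e-01  1.000e-04]
 [-0.000e+00  1.000e-04 -1.000e+00]]
(np.float64(0.1253288940675977), np.float64(-0.31213709940151535))
0.135 [0.01  0.161]
0.145 [0.018 0.327]
0.155 [0.026 0.494]
0.165 [0.034 0.66 ]
0.175 [0.042 0.827]
```

Pull in two calls, checking force midway.

Call:
{"api": "servo_tool", "payload": {"deltas": [{"dx": 0.0,"dy": 0.04,"dz": 0,"ax": 0,"ay": 0,"az": 0,"hand": 10},{"dx": 0.005,"dy": 0.09,"dz": 0,"ax": 0,"ay": 0,"az": 0,"hand": 10},{"dx": 0.01,"dy": 0.16,"dz": 0,"ax": 0,"ay": 0,"az": 0,"hand": 10},{"dx": 0.014,"dy": 0.24,"dz": 0,"ax": 0,"ay": 0,"az": 0,"hand": 10},{"dx": 0.018,"dy": 0.327,"dz": 0,"ax": 0,"ay": 0,"az": 0,"hand": 10},{"dx": 0.018,"dy": 0.327,"dz": 0,"ax": 0,"ay": 0,"az": 0,"hand": 10},{"dx": 0.018,"dy": 0.327,"dz": 0,"ax": 0,"ay": 0,"az": 0,"hand": 10}], "newtons": 60}}

```text
clock: 9.45
tool_pos: [0.5685, 0.1155, 0.0962]
eef_rot: [0.204, 0.979, -0.0, -0.0]
contact_force: [-1.3, -4.0, -0.6]
opening: 0.221
```

```bash
python3 -c "
from h import *; from wp import *
s,M=st(); print(pol(s['tool_pos'])); F=s['contact_force'];print(M.T@F)
m,p,d=snap('wrist','w10');s,M=st();F=s['contact_force'];print(M.T@F)
cv2.imwrite('pics/w10y.png',cv2.resize(p[160:310,180:380],None,fx=4,fy=4,interpolation=cv2.INTER_CUBIC))
"
```

```text
t 9.45 pos [0.5685 0.1155 0.0962] F [-1.34 -4.04 -0.61] mom [-1.015  0.433  0.007] op 19.4 q7 [-0.18  0.87 -0.18  1.82  0.31  0.47  0.59]
[[-9.171e-01  3.986e-01 -7.000e-04]
 [ 3.986e-01  9.171e-01 -6.000e-04]
 [ 4.000e-04 -8.000e-04 -1.000e+00]]
(np.float64(0.14449323397480296), np.float64(-0.3094348785490857))
[-0.38593857 -4.23888363  0.61071986]
t 9.5 pos [0.5685 0.1155 0.0962] F [-1.8  -4.43 -0.87] mom [-1.05   0.421  0.055] op 19.6 q7 [-0.18  0.87 -0.18  1.82  0.31  0.47  0.59]
[[-9.171e-01  3.986e-01 -7.000e-04]
 [ 3.986e-01  9.171e-01 -5.000e-04]
 [ 4.000e-04 -7.000e-04 -1.000e+00]]
[-0.11043765 -4.78060405  0.87504315]
```

View pics/w10y.png

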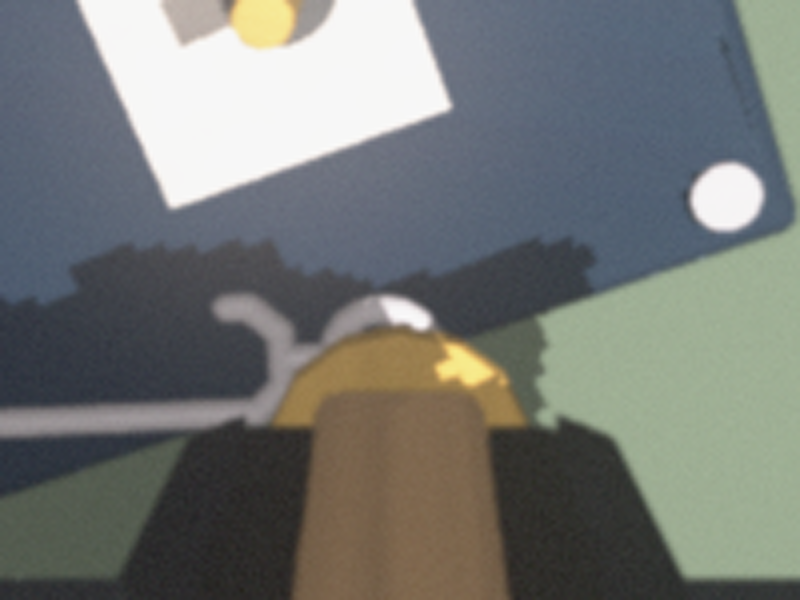

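```bash
python3 -c "
from h import *; from wp import *
s,M=st()
for rr,sw in [(.155,-.311),(.165,-.311),(.1755,-.311)]+[(.1755,x) for x in (-.26,-.2,-.15,-.1,-.05,-.03)]:
    d=tcp(rr,sw)-tcp(.145,-.311); print(rr,sw,(M[:2,:2].T@d/.06).round(3))
"
```

```text
t 9.5 pos [0.5685 0.1155 0.0962] F [-1.8  -4.43 -0.87] mom [-1.05   0.421  0.055] op 19.6 q7 [-0.18  0.87 -0.18  1.82  0.31  0.47  0.59]
[[-9.171e-01  3.986e-01 -7.000e-04]
 [ 3.986e-01  9.171e-01 -5.000e-04]
 [ 4.000e-04 -7.000e-04 -1.000e+00]]
0.155 -0.311 [0.008 0.166]
0.165 -0.311 [0.016 0.333]
0.1755 -0.311 [0.024 0.508]
0.1755 -0.26 [0.173 0.497]
0.1755 -0.2 [0.347 0.474]
0.1755 -0.15 [0.491 0.448]
0.1755 -0.1 [0.633 0.414]
0.1755 -0.05 [0.773 0.373]
0.1755 -0.03 [0.829 0.355]
```

Call:
{"api": "servo_tool", "payload": {"deltas": [{"dx": 0.004,"dy": 0.08,"dz": 0,"ax": 0,"ay": 0,"az": 0,"hand": 10},{"dx": 0.01,"dy": 0.2,"dz": 0,"ax": 0,"ay": 0,"az": 0,"hand": 10},{"dx": 0.016,"dy": 0.33,"dz": 0,"ax": 0,"ay": 0,"az": 0,"hand": 10},{"dx": 0.02,"dy": 0.43,"dz": 0,"ax": 0,"ay": 0,"az": 0,"hand": 10},{"dx": 0.024,"dy": 0.508,"dz": 0,"ax": 0,"ay": 0,"az": 0,"hand": 10},{"dx": 0.1,"dy": 0.503,"dz": 0,"ax": 0,"ay": 0,"az": 0,"hand": 10},{"dx": 0.22,"dy": 0.491,"dz": 0,"ax": 0,"ay": 0,"az": 0,"hand": 10},{"dx": 0.347,"dy": 0.474,"dz": 0,"ax": 0,"ay": 0,"az": 0,"hand": 10},{"dx": 0.491,"dy": 0.448,"dz": 0,"ax": 0,"ay": 0,"az": 0,"hand": 10},{"dx": 0.633,"dy": 0.414,"dz": 0,"ax": 0,"ay": 0,"az": 0,"hand": 10}]}}

```text
clock: 10.75
tool_pos: [0.5431, 0.1508, 0.096]
eef_rot: [0.204, 0.979, -0.002, -0.001]
contact_force: [-1.0, -8.2, -1.4]
opening: 0.227
```

Call:
{"api": "servo_tool", "payload": {"deltas": [{"dx": 0,"dy": 0,"dz": 0,"ax": 0,"ay": 0,"az": 0,"hand": 10}]}}

```text
clock: 10.88
tool_pos: [0.5425, 0.151, 0.096]
eef_rot: [0.204, 0.979, -0.002, -0.001]
contact_force: [-1.3, -8.3, -0.8]
opening: 0.22
```

```bash
python3 -c "
from h import *; from wp import *
s,M=st(); print(pol(s['tool_pos'])); F=s['contact_force'];print(M.T@F)
m,p,d=snap('wrist','w11');s,M=st();F=s['contact_force'];print(pol(s['tool_pos']),M.T@F)
cv2.imwrite('pics/w11y.png',cv2.resize(p[160:310,180:380],None,fx=4,fy=4,interpolation=cv2.INTER_CUBIC))
"
```

```text
t 10.88 pos [0.5425 0.151  0.096 ] F [-1.32 -8.32 -0.79] mom [-2.084  0.334 -0.007] op 19.4 q7 [-0.26  0.86 -0.16  1.87  0.3   0.43  0.52]
[[-0.9167  0.3995 -0.0031]
 [ 0.3995  0.9167 -0.0045]
 [ 0.001  -0.0053 -1.    ]]
(np.float64(0.17251807059363752), np.float64(-0.09399603328405659))
[-2.11858591 -8.14794464  0.83083745]
t 10.93 pos [0.543  0.1509 0.096 ] F [-0.72 -7.41 -0.44] mom [-2.054  0.258  0.012] op 19.4 q7 [-0.26  0.86 -0.16  1.87  0.3   0.43  0.52]
[[-9.166e-01  3.998e-01 -2.500e-03]
 [ 3.998e-01  9.166e-01 -4.400e-03]
 [ 5.000e-04 -5.000e-03 -1.000e+00]]
(np.float64(0.17247455015240046), np.float64(-0.09671189937652969)) [-2.30183605 -7.07258052  0.47752135]
```

View pics/w11y.png

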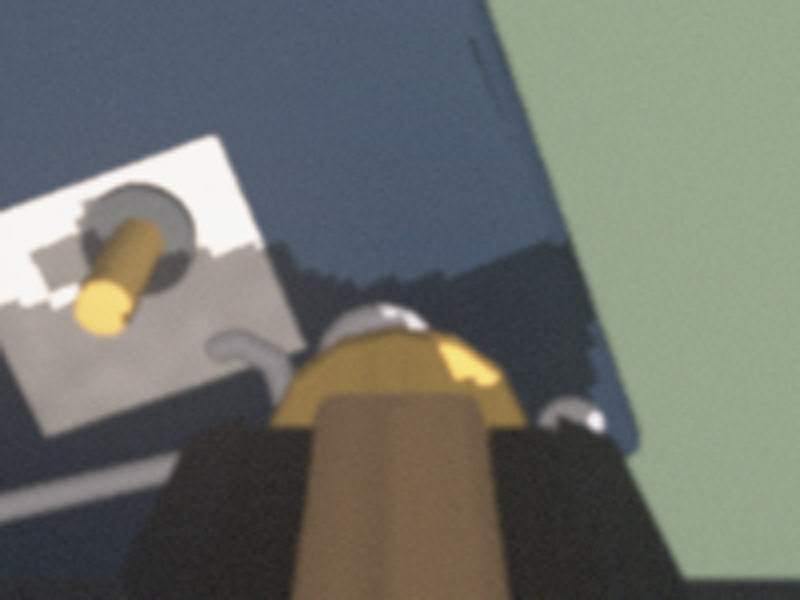

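```bash
python3 -c "
from h import *; from wp import *
m,p,d=load('w11')
Z=lambda x,y:(179.6+x/4,159.6+y/4)
def f(n,x,y,z):
    q=onz(m,*Z(x,y),z); dd=q[:2]-P; print(n,q.round(4),np.hypot(*dd).round(4),(np.arctan2(dd[1],dd[0])-a0).round(4))
f('post',106,308,.042); f('foot',139,239,.016); f('lip end',207,347,.032); f('lipcentre',222,347,.032); f('shank',170,468,.032); f('shank',20,502,.032)
"
```

```text
post [0.5159 0.1196 0.042 ] 0.1401 0.0553
foot [0.5155 0.1194 0.016 ] 0.1399 0.058
lip end [0.5295 0.126  0.032 ] 0.1471 -0.0374
lipcentre [0.5303 0.1279 0.032 ] 0.149 -0.0418
shank [0.5442 0.1129 0.032 ] 0.1363 -0.1539
shank [0.5405 0.0907 0.032 ] 0.1138 -0.1621
```

```bash
python3 -c "
from h import *; from wp import *
s,M=st()
M=np.array([[-.9172,.3985],[.3985,.9172]])
for rr,sw in [(.1785,-.1),(.1785,-.06),(.1785,-.02),(.1785,.01),(.1785,.03),(.1785,.058)]:
    d=tcp(rr,sw)-tcp(.1755,-.1); print(rr,sw,(M.T@d/.06).round(3))
"
```

```text
t 10.93 pos [0.543  0.1509 0.096 ] F [-0.72 -7.41 -0.44] mom [-2.054  0.258  0.012] op 19.4 q7 [-0.26  0.86 -0.16  1.87  0.3   0.43  0.52]
[[-9.166e-01  3.998e-01 -2.500e-03]
 [ 3.998e-01  9.166e-01 -4.400e-03]
 [ 5.000e-04 -5.000e-03 -1.000e+00]]
0.1785 -0.1 [0.013 0.048]
0.1785 -0.06 [0.127 0.016]
0.1785 -0.02 [ 0.24  -0.022]
0.1785 0.01 [ 0.324 -0.052]
0.1785 0.03 [ 0.379 -0.074]
0.1785 0.058 [ 0.456 -0.107]
```

Call:
{"api": "servo_tool", "payload": {"deltas": [{"dx": 0.013,"dy": 0.048,"dz": 0,"ax": 0,"ay": 0,"az": 0,"hand": 10},{"dx": 0.07,"dy": 0.033,"dz": 0,"ax": 0,"ay": 0,"az": 0,"hand": 10},{"dx": 0.127,"dy": 0.016,"dz": 0,"ax": 0,"ay": 0,"az": 0,"hand": 10},{"dx": 0.19,"dy": -0.004,"dz": 0,"ax": 0,"ay": 0,"az": 0,"hand": 10},{"dx": 0.24,"dy": -0.022,"dz": 0,"ax": 0,"ay": 0,"az": 0,"hand": 10},{"dx": 0.29,"dy": -0.04,"dz": 0,"ax": 0,"ay": 0,"az": 0,"hand": 10},{"dx": 0.324,"dy": -0.052,"dz": 0,"ax": 0,"ay": 0,"az": 0,"hand": 10},{"dx": 0.379,"dy": -0.074,"dz": 0,"ax": 0,"ay": 0,"az": 0,"hand": 10},{"dx": 0.379,"dy": -0.074,"dz": 0,"ax": 0,"ay": 0,"az": 0,"hand": 10}]}}

```text
clock: 12.05
tool_pos: [0.5209, 0.1557, 0.0961]
eef_rot: [0.205, 0.979, -0.002, -0.0]
contact_force: [-0.2, -8.9, -1.8]
opening: 0.222
```

```bash
python3 -c "
from h import *; from wp import *
s,M=st(); print(pol(s['tool_pos'])); F=s['contact_force'];print(M.T@F)
m,p,d=snap('wrist','w12');s,M=st();F=s['contact_force'];print(pol(s['tool_pos']),M.T@F)
cv2.imwrite('pics/w12y.png',cv2.resize(p[160:310,180:380],None,fx=4,fy=4,interpolation=cv2.INTER_CUBIC))
"
```

```text
t 12.05 pos [0.5209 0.1557 0.0961] F [-0.2  -8.87 -1.8 ] mom [-2.203e+00  4.600e-02 -1.000e-03] op 19.6 q7 [-0.29  0.85 -0.14  1.93  0.3   0.39  0.49]
[[-9.163e-01  4.005e-01 -1.500e-03]
 [ 4.005e-01  9.163e-01 -4.300e-03]
 [-3.000e-04 -4.600e-03 -1.000e+00]]
(np.float64(0.17543747886361488), np.float64(0.03191682564811771))
[-3.37146251 -8.19551217  1.84164051]
t 12.1 pos [0.5211 0.1557 0.0962] F [-0.01 -9.2  -1.22] mom [-2.259  0.023  0.026] op 19.5 q7 [-0.29  0.85 -0.14  1.93  0.3   0.39  0.49]
[[-9.163e-01  4.006e-01 -1.200e-03]
 [ 4.006e-01  9.163e-01 -4.300e-03]
 [-6.000e-04 -4.400e-03 -1.000e+00]]
(np.float64(0.17542894452680213), np.float64(0.03084808273586903)) [-3.67705738 -8.43096714  1.26359706]
```

View pics/w12y.png

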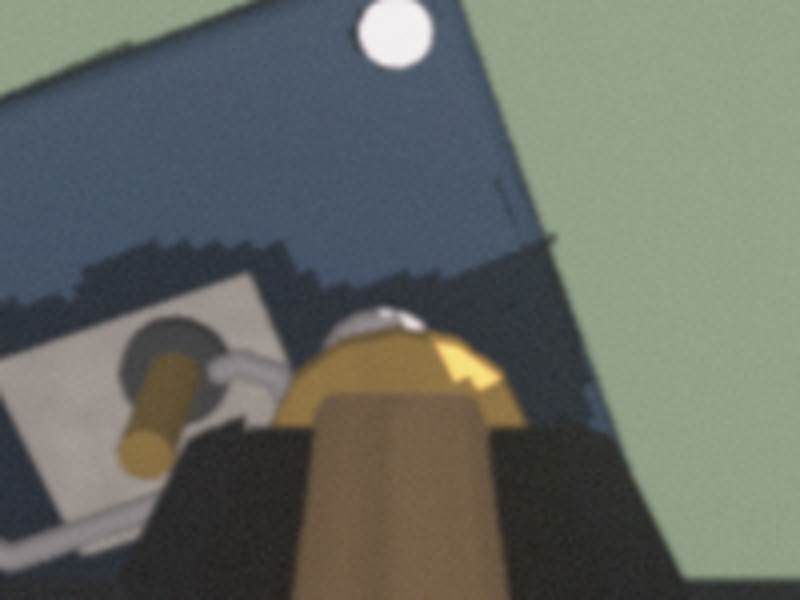

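```bash
python3 -c "
from h import *; from wp import *
m,p,d=load('w12')
Z=lambda x,y:(179.6+x/4,159.6+y/4)
def f(n,x,y,z):
    q=onz(m,*Z(x,y),z); dd=q[:2]-P; print(n,q.round(4),np.hypot(*dd).round(4),(np.arctan2(dd[1],dd[0])-a0).round(4)); return q[:2]
po=f('post',146,455,.042); f('foot',173,370,.016); l=f('lip end',208,368,.032); A=f('shank',25,553,.032);B=f('shank',135,512,.032)
u=(B-A)/np.linalg.norm(B-A); n=np.array([-u[1],u[0]]); print('dir sw',np.arctan2(u[1],u[0])-a0,'post to shank mm',n@(po-A)*1e3,'lip end to shank',n@(l-A)*1e3,'along lip-post',u@(l-po)*1e3)
"
```

```text
post [0.5154 0.1194 0.042 ] 0.1399 0.0583
foot [0.5148 0.1193 0.016 ] 0.1398 0.0627
lip end [0.5109 0.1294 0.032 ] 0.15 0.0882
shank [0.5267 0.092  0.032 ] 0.113 -0.0399
shank [0.5271 0.1098 0.032 ] 0.1307 -0.0303
dir sw 0.031240638735589688 post to shank mm 11.824884606731068 lip end to shank 16.58031919844679 along lip-post 9.94465651558306
```

```bash
python3 -c "
from wp import *
M=np.array([[-.9167,.3995],[.3995,.9167]])
for rr,sw in [(.1785,.046),(.1785,.062),(.1755,.062),(.1725,.062),(.1695,.062),(.1675,.062)]:
    d=tcp(rr,sw)-tcp(.1785,.03); print(rr,sw,(M.T@d/.06).round(3))
"
```

```text
0.1785 0.046 [ 0.044 -0.018]
0.1785 0.062 [ 0.087 -0.038]
0.1755 0.062 [ 0.067 -0.083]
0.1725 0.062 [ 0.047 -0.129]
0.1695 0.062 [ 0.026 -0.174]
0.1675 0.062 [ 0.012 -0.205]
```

Call:
{"api": "servo_tool", "payload": {"deltas": [{"dx": 0.03,"dy": -0.012,"dz": 0,"ax": 0,"ay": 0,"az": 0,"hand": 10},{"dx": 0.06,"dy": -0.025,"dz": 0,"ax": 0,"ay": 0,"az": 0,"hand": 10},{"dx": 0.087,"dy": -0.038,"dz": 0,"ax": 0,"ay": 0,"az": 0,"hand": 10},{"dx": 0.087,"dy": -0.038,"dz": 0,"ax": 0,"ay": 0,"az": 0,"hand": 10},{"dx": 0.087,"dy": -0.038,"dz": 0,"ax": 0,"ay": 0,"az": 0,"hand": 10}]}}

```text
clock: 12.72
tool_pos: [0.5156, 0.1557, 0.0962]
eef_rot: [0.205, 0.979, -0.002, -0.0]
contact_force: [0.6, -9.0, 0.1]
opening: 0.218
```

```bash
python3 -c "
from h import *; from wp import *
s,M=st(); print(pol(s['tool_pos'])); F=s['contact_force'];print(M.T@F)
m,p,d=snap('wrist','w13');s,M=st();F=s['contact_force'];print(pol(s['tool_pos']),M.T@F)
cv2.imwrite('pics/w13y.png',cv2.resize(p[160:310,180:380],None,fx=4,fy=4,interpolation=cv2.INTER_CUBIC))
"
```

```text
t 12.72 pos [0.5156 0.1557 0.0962] F [ 0.61 -8.97  0.1 ] mom [-2.125 -0.017 -0.009] op 19.2 q7 [-0.3   0.84 -0.14  1.95  0.3   0.37  0.49]
[[-9.162e-01  4.007e-01 -9.000e-04]
 [ 4.007e-01  9.162e-01 -4.100e-03]
 [-8.000e-04 -4.100e-03 -1.000e+00]]
(np.float64(0.17541940665879793), np.float64(0.062058704536839704))
[-4.15579106 -7.97558881 -0.06577124]
t 12.78 pos [0.5157 0.1557 0.0962] F [ 0.69 -8.19 -1.72] mom [-2.168 -0.003  0.086] op 19.6 q7 [-0.3   0.84 -0.14  1.95  0.3   0.37  0.49]
[[-9.162e-01  4.008e-01 -9.000e-04]
 [ 4.008e-01  9.162e-01 -4.100e-03]
 [-8.000e-04 -4.100e-03 -1.000e+00]]
(np.float64(0.17541347355153913), np.float64(0.06193443488551087)) [-3.91260958 -7.215707    1.75370264]
```

View pics/w13y.png

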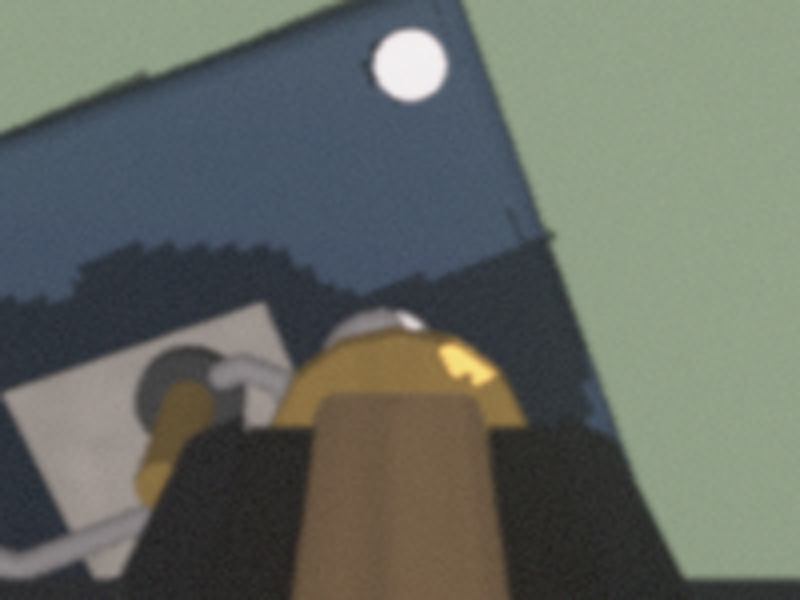

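```bash
python3 -c "
from h import *; from wp import *
m,p,d=load('w13')
Z=lambda x,y:(179.6+x/4,159.6+y/4)
def f(n,x,y,z):
    q=onz(m,*Z(x,y),z); dd=q[:2]-P; print(n,q.round(4)); return q[:2]
l=f('lip end',210,373,.032); A=f('shank',25,563,.032);B=f('shank',120,527,.032); po=np.array([.5155,.1195]); po2=np.array([.5160,.119])
u=(B-A)/np.linalg.norm(B-A); n=np.array([-u[1],u[0]]); print('dir sw',np.arctan2(u[1],u[0])-a0,'post to shank mm',n@(po-A)*1e3,n@(po2-A)*1e3,'lip end to shank',n@(l-A)*1e3,'along lip-post',u@(l-po)*1e3)
M=np.array([[-.9162,.4007],[.4007,.9162]])
for rr in (.1755,.1725,.1705,.1685,.1665,.1645):
    d=tcp(rr,.062)-tcp(.1785,.062); print(rr,(M.T@d/.06).round(3))
"
```

```text
lip end [0.5064 0.1294 0.032 ]
shank [0.5229 0.0912 0.032 ]
shank [0.5231 0.1067 0.032 ]
dir sw 0.03740783589643226 post to shank mm 7.816493683487585 7.309503783940565 lip end to shank 17.03411116805689 along lip-post 9.741065411439674
0.1755 [-0.021 -0.046]
0.1725 [-0.041 -0.091]
0.1705 [-0.055 -0.122]
0.1685 [-0.068 -0.152]
0.1665 [-0.082 -0.182]
0.1645 [-0.096 -0.213]
```

Call:
{"api": "servo_tool", "payload": {"deltas": [{"dx": -0.01,"dy": -0.025,"dz": 0,"ax": 0,"ay": 0,"az": 0,"hand": 10},{"dx": -0.021,"dy": -0.046,"dz": 0,"ax": 0,"ay": 0,"az": 0,"hand": 10},{"dx": -0.031,"dy": -0.07,"dz": 0,"ax": 0,"ay": 0,"az": 0,"hand": 10},{"dx": -0.041,"dy": -0.091,"dz": 0,"ax": 0,"ay": 0,"az": 0,"hand": 10},{"dx": -0.055,"dy": -0.122,"dz": 0,"ax": 0,"ay": 0,"az": 0,"hand": 10},{"dx": -0.068,"dy": -0.152,"dz": 0,"ax": 0,"ay": 0,"az": 0,"hand": 10},{"dx": -0.068,"dy": -0.152,"dz": 0,"ax": 0,"ay": 0,"az": 0,"hand": 10}]}}

```text
clock: 13.65
tool_pos: [0.516, 0.1463, 0.0963]
eef_rot: [0.205, 0.979, -0.001, 0.0]
contact_force: [-0.5, -7.8, -0.9]
opening: 0.222
```

```bash
python3 -c "
from h import *; from wp import *
s,M=st(); print(pol(s['tool_pos'])); F=s['contact_force'];print(M.T@F)
m,p,d=snap('wrist','w14');s,M=st();F=s['contact_force'];print(pol(s['tool_pos']),M.T@F)
cv2.imwrite('pics/w14y.png',cv2.resize(p[160:310,180:380],None,fx=4,fy=4,interpolation=cv2.INTER_CUBIC))
"
```

```text
t 13.65 pos [0.516  0.1463 0.0963] F [-0.46 -7.8  -0.89] mom [-1.885  0.042 -0.073] op 19.5 q7 [-0.28  0.84 -0.14  1.96  0.3   0.37  0.5 ]
[[-9.163e-01  4.005e-01 -3.000e-04]
 [ 4.005e-01  9.163e-01 -3.000e-03]
 [-1.000e-03 -2.900e-03 -1.000e+00]]
(np.float64(0.16602921043969945), np.float64(0.060585382256782117))
[-2.70410769 -7.32765716  0.91190396]
t 13.7 pos [0.516  0.1464 0.0963] F [-0.48 -7.08 -1.92] mom [-1.902  0.036  0.028] op 19.6 q7 [-0.28  0.84 -0.14  1.96  0.3   0.37  0.5 ]
[[-9.163e-01  4.004e-01 -3.000e-04]
 [ 4.004e-01  9.163e-01 -3.000e-03]
 [-9.000e-04 -2.800e-03 -1.000e+00]]
(np.float64(0.16611498776480207), np.float64(0.06076967385177534)) [-2.39193186 -6.67265771  1.94539035]
```

View pics/w14y.png

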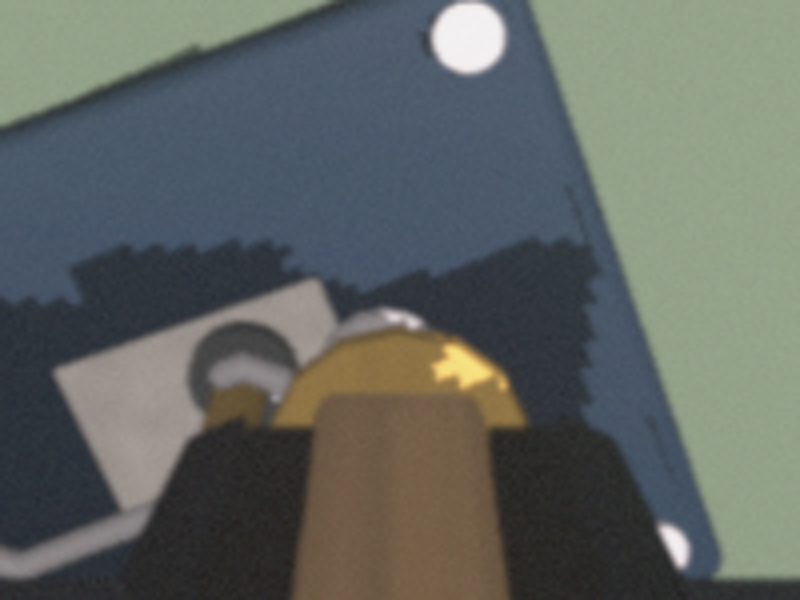

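Call:
{"api": "servo_tool", "payload": {"deltas": [{"dx": -0.007,"dy": -0.015,"dz": 0,"ax": 0,"ay": 0,"az": 0,"hand": 10},{"dx": -0.014,"dy": -0.03,"dz": 0,"ax": 0,"ay": 0,"az": 0,"hand": 10},{"dx": -0.021,"dy": -0.046,"dz": 0,"ax": 0,"ay": 0,"az": 0,"hand": 10},{"dx": -0.028,"dy": -0.061,"dz": 0,"ax": 0,"ay": 0,"az": 0,"hand": 10},{"dx": -0.034,"dy": -0.076,"dz": 0,"ax": 0,"ay": 0,"az": 0,"hand": 10},{"dx": -0.034,"dy": -0.076,"dz": 0,"ax": 0,"ay": 0,"az": 0,"hand": 10}]}}

```text
clock: 14.45
tool_pos: [0.5161, 0.1422, 0.0963]
eef_rot: [0.204, 0.979, -0.001, 0.0]
contact_force: [-0.3, -5.8, -1.0]
opening: 0.222
```

```bash
python3 -c "
from h import *; from wp import *
s,M=st(); print(pol(s['tool_pos'])); F=s['contact_force'];print(M.T@F)
m,p,d=snap('wrist','w15');s,M=st();F=s['contact_force'];print(pol(s['tool_pos']),M.T@F)
cv2.imwrite('pics/w15y.png',cv2.resize(p[160:310,180:380],None,fx=4,fy=4,interpolation=cv2.INTER_CUBIC))
"
```

```text
t 14.45 pos [0.5161 0.1422 0.0963] F [-0.28 -5.8  -1.02] mom [-1.62  -0.006 -0.014] op 19.5 q7 [-0.27  0.84 -0.14  1.96  0.31  0.36  0.51]
[[-9.165e-01  4.000e-01  2.000e-04]
 [ 4.000e-01  9.165e-01 -1.800e-03]
 [-9.000e-04 -1.600e-03 -1.000e+00]]
(np.float64(0.1618730798597888), np.float64(0.05990423960708724))
[-2.06314356 -5.42858895  1.02558873]
t 14.5 pos [0.5161 0.1422 0.0963] F [ 0.2  -5.94 -2.22] mom [-1.627 -0.034 -0.01 ] op 19.3 q7 [-0.27  0.84 -0.14  1.96  0.31  0.36  0.51]
[[-9.165e-01  3.999e-01  2.000e-04]
 [ 3.999e-01  9.165e-01 -1.800e-03]
 [-9.000e-04 -1.600e-03 -1.000e+00]]
(np.float64(0.1618937001314495), np.float64(0.059850906157829176)) [-2.5574325  -5.36035092  2.23315302]
```

View pics/w15y.png

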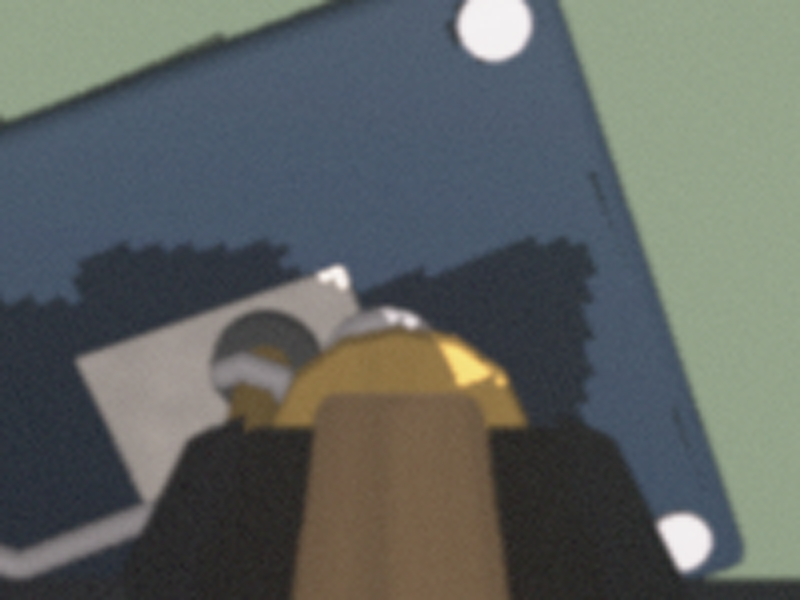

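Call:
{"api": "servo_tool", "payload": {"deltas": [{"dx": -0.006,"dy": -0.013,"dz": 0,"ax": 0,"ay": 0,"az": 0,"hand": 10},{"dx": -0.012,"dy": -0.026,"dz": 0,"ax": 0,"ay": 0,"az": 0,"hand": 10},{"dx": -0.018,"dy": -0.04,"dz": 0,"ax": 0,"ay": 0,"az": 0,"hand": 10},{"dx": -0.018,"dy": -0.04,"dz": 0,"ax": 0,"ay": 0,"az": 0,"hand": 10}]}}

```text
clock: 15.0
tool_pos: [0.5161, 0.1415, 0.0964]
eef_rot: [0.203, 0.979, 0.0, 0.0]
contact_force: [-0.0, -3.8, -1.7]
opening: 0.224
```

```bash
python3 -c "
from h import *; from wp import *
s,M=st(); print(pol(s['tool_pos'])); F=s['contact_force'];print(M.T@F)
"
```

```text
t 15.0 pos [0.5161 0.1415 0.0964] F [-0.02 -3.84 -1.69] mom [-0.903 -0.007 -0.028] op 19.7 q7 [-0.27  0.84 -0.14  1.96  0.31  0.36  0.51]
[[-9.172e-01  3.983e-01  8.000e-04]
 [ 3.983e-01  9.172e-01  8.000e-04]
 [-4.000e-04  1.000e-03 -1.000e+00]]
(np.float64(0.16117955767188893), np.float64(0.06000885981336368))
[-1.50932724 -3.52814561  1.688942  ]
```

Call:
{"api": "servo_tool", "payload": {"deltas": [{"dx": -0.006,"dy": -0.013,"dz": 0,"ax": 0,"ay": 0,"az": 0,"hand": 10},{"dx": -0.012,"dy": -0.026,"dz": 0,"ax": 0,"ay": 0,"az": 0,"hand": 10},{"dx": -0.012,"dy": -0.026,"dz": 0,"ax": 0,"ay": 0,"az": 0,"hand": 10},{"dx": -0.012,"dy": -0.026,"dz": 0,"ax": 0,"ay": 0,"az": 0,"hand": 10}]}}

```text
clock: 15.5
tool_pos: [0.5161, 0.1404, 0.0965]
eef_rot: [0.203, 0.979, 0.001, 0.0]
contact_force: [0.1, 0.0, -0.5]
opening: 0.222
```

```bash
python3 -c "
from h import *; from wp import *
s,M=st(); print(pol(s['tool_pos'])); F=s['contact_force'];print(M.T@F)
"
```

```text
t 15.5 pos [0.5161 0.1404 0.0965] F [ 0.13  0.05 -0.5 ] mom [-0.019 -0.001  0.058] op 19.5 q7 [-0.26  0.84 -0.14  1.96  0.31  0.36  0.51]
[[-9.175e-01  3.977e-01  8.000e-04]
 [ 3.977e-01  9.175e-01  1.500e-03]
 [-1.000e-04  1.700e-03 -1.000e+00]]
(np.float64(0.16008491724632898), np.float64(0.060533151071608726))
[-0.10334246  0.09438414  0.50382567]
```

Call:
{"api": "servo_tool", "payload": {"deltas": [{"dx": -0.01,"dy": -0.022,"dz": 0,"ax": 0,"ay": 0,"az": 0,"hand": 10},{"dx": -0.01,"dy": -0.022,"dz": 0,"ax": 0,"ay": 0,"az": 0,"hand": 10},{"dx": -0.01,"dy": -0.022,"dz": 0,"ax": 0,"ay": 0,"az": 0,"hand": 10}]}}

```text
clock: 15.88
tool_pos: [0.5159, 0.138, 0.0963]
eef_rot: [0.203, 0.979, 0.0, 0.0]
contact_force: [0.1, -0.1, -1.0]
opening: 0.22
```

```bash
python3 -c "
from h import *; from wp import *
m,p,d=snap('wrist','w16')
s,M=st(); print(pol(s['tool_pos'])); F=s['contact_force'];print(M.T@F)
cv2.imwrite('pics/w16y.png',cv2.resize(p[160:310,180:380],None,fx=4,fy=4,interpolation=cv2.INTER_CUBIC))
"
```

```text
t 15.93 pos [0.5159 0.138  0.0963] F [ 0.93  0.92 -1.64] mom [ 0.004 -0.025 -0.086] op 19.3 q7 [-0.26  0.84 -0.14  1.96  0.31  0.36  0.51]
[[-9.172e-01  3.984e-01 -0.000e+00]
 [ 3.984e-01  9.172e-01  1.000e-04]
 [ 1.000e-04  1.000e-04 -1.000e+00]]
(np.float64(0.15769395817967588), np.float64(0.06194366414310237))
[-0.48834741  1.21569299  1.63636451]
```

View pics/w16y.png

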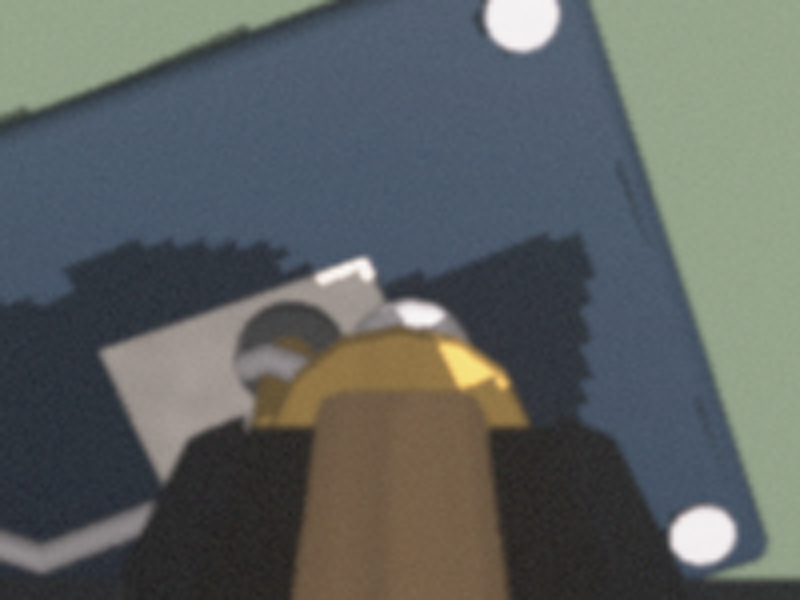

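Call:
{"api": "servo_tool", "payload": {"deltas": [{"dx": 0.007,"dy": 0.018,"dz": 0,"ax": 0,"ay": 0,"az": 0,"hand": 10},{"dx": 0.007,"dy": 0.018,"dz": 0,"ax": 0,"ay": 0,"az": 0,"hand": 10},{"dx": 0.007,"dy": 0.018,"dz": 0,"ax": 0,"ay": 0,"az": 0,"hand": 10}]}}

```text
clock: 16.3
tool_pos: [0.5159, 0.1391, 0.0963]
eef_rot: [0.203, 0.979, 0.0, 0.0]
contact_force: [-0.4, 1.0, -0.3]
opening: 0.224
```

```bash
python3 -c "
from h import *; from wp import *
m,p,d=snap('wrist','w17')
s,M=st(); print(pol(s['tool_pos'])); F=s['contact_force'];print(M.T@F)
cv2.imwrite('pics/w17y.png',cv2.resize(p[195:275,235:325],None,fx=8,fy=7.5,interpolation=cv2.INTER_CUBIC))
"
```

```text
t 16.35 pos [0.5159 0.1391 0.0963] F [ 0.68 -0.08 -1.33] mom [ 0.025 -0.014 -0.035] op 19.4 q7 [-0.26  0.84 -0.14  1.96  0.31  0.36  0.51]
[[-9.172e-01  3.984e-01  0.000e+00]
 [ 3.984e-01  9.172e-01  1.000e-04]
 [-0.000e+00  1.000e-04 -1.000e+00]]
(np.float64(0.15881962427632806), np.float64(0.061520271086618505))
[-0.65628516  0.19736068  1.32851763]
```

View pics/w17y.png

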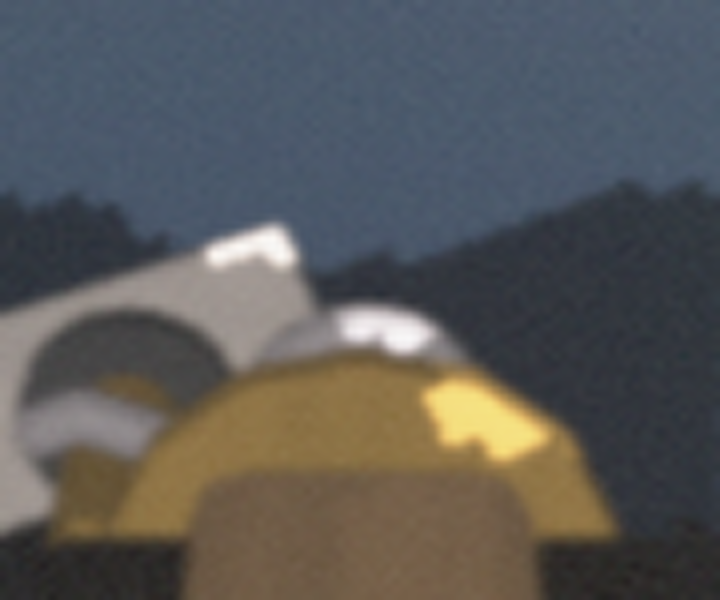

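Call:
{"api": "servo_tool", "payload": {"deltas": [{"dx": 0,"dy": 0,"dz": -0.05,"ax": 0,"ay": 0,"az": 0,"hand": 10},{"dx": 0,"dy": 0,"dz": -0.1,"ax": 0,"ay": 0,"az": 0,"hand": 10},{"dx": 0,"dy": 0,"dz": -0.17,"ax": 0,"ay": 0,"az": 0,"hand": 10},{"dx": 0,"dy": 0,"dz": -0.25,"ax": 0,"ay": 0,"az": 0,"hand": 10},{"dx": 0,"dy": 0,"dz": -0.35,"ax": 0,"ay": 0,"az": 0,"hand": 10},{"dx": 0,"dy": 0,"dz": -0.6,"ax": 0,"ay": 0,"az": 0,"hand": 10},{"dx": 0,"dy": 0,"dz": -1.0,"ax": 0,"ay": 0,"az": 0,"hand": 10},{"dx": 0,"dy": 0,"dz": -1.0,"ax": 0,"ay": 0,"az": 0,"hand": 10},{"dx": 0,"dy": 0,"dz": -1.0,"ax": 0,"ay": 0,"az": 0,"hand": 10}]}}

```text
clock: 17.48
tool_pos: [0.5157, 0.139, 0.1562]
eef_rot: [0.203, 0.979, -0.0, -0.0]
contact_force: [0.7, -0.9, -1.3]
opening: 0.218
```

```bash
python3 -c "
from h import *; from wp import *
m,p,d=snap('wrist','w18')
s,M=st()
cv2.imwrite('pics/w18y.png',cv2.resize(p[130:290,140:380],None,fx=3.333,fy=3.333,interpolation=cv2.INTER_CUBIC))
"
```

```text
t 17.52 pos [0.5155 0.1389 0.1559] F [ 0.03  0.79 -0.1 ] mom [-0.06   0.04   0.007] op 19.5 q7 [-0.23  0.74 -0.19  1.94  0.28  0.49  0.54]
[[-9.172e-01  3.984e-01 -9.000e-04]
 [ 3.984e-01  9.172e-01 -3.000e-04]
 [ 7.000e-04 -6.000e-04 -1.000e+00]]
```

View pics/w18y.png

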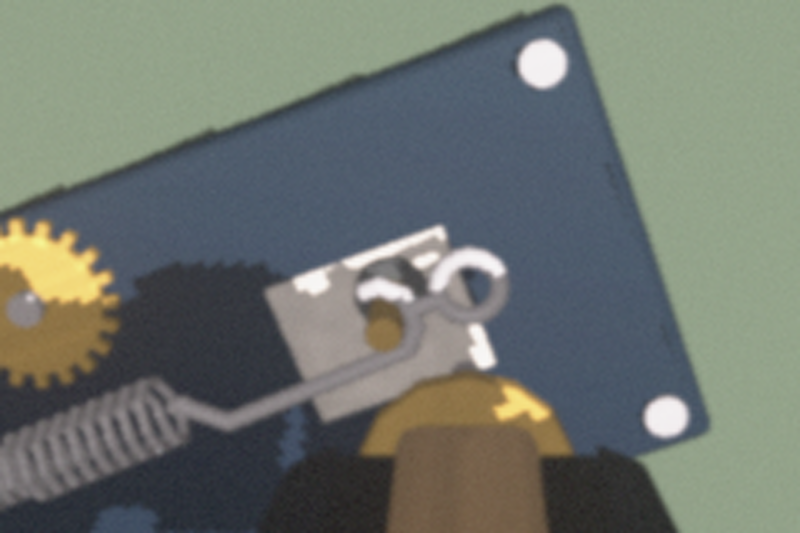

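Call:
{"api": "servo_tool", "payload": {"deltas": [{"dx": -0.2,"dy": -0.4,"dz": 0,"ax": 0,"ay": 0,"az": 0,"hand": 10},{"dx": -0.6,"dy": -1.1,"dz": 0,"ax": 0,"ay": 0,"az": 0,"hand": 10},{"dx": -1.1,"dy": -2.0,"dz": 0,"ax": 0,"ay": 0,"az": 0,"hand": 10},{"dx": -1.55,"dy": -2.85,"dz": 0,"ax": 0,"ay": 0,"az": 0,"hand": 10},{"dx": -2.0,"dy": -3.7,"dz": 0,"ax": 0,"ay": 0,"az": 0,"hand": 10},{"dx": -2.5,"dy": -4.6,"dz": 0,"ax": 0,"ay": 0,"az": 0,"hand": 10},{"dx": -2.85,"dy": -5.25,"dz": 0,"ax": 0,"ay": 0,"az": 0,"hand": 10},{"dx": -3.025,"dy": -5.556,"dz": 0,"ax": 0,"ay": 0,"az": 0,"hand": 10},{"dx": -3.025,"dy": -5.556,"dz": 0,"ax": 0,"ay": 0,"az": 0,"hand": 10},{"dx": -3.025,"dy": -5.556,"dz": 0,"ax": 0,"ay": 0,"az": 0,"hand": 10}]}}

```text
clock: 18.77
tool_pos: [0.5498, -0.2356, 0.1561]
eef_rot: [0.202, 0.979, 0.001, -0.0]
contact_force: [0.1, -1.1, -1.5]
opening: 0.217
```

```bash
python3 -c "
from h import *; from wp import *
m,p,d=snap('wrist','w19'); m2,p2,d2=snap('scene','s19')
s,M=st()
cv2.imwrite('pics/w19y.png',cv2.resize(p[180:280,200:360],None,fx=5,fy=5,interpolation=cv2.INTER_CUBIC))
cv2.imwrite('pics/s19z.png',cv2.resize(p2[140:230,130:220],None,fx=6,fy=6,interpolation=cv2.INTER_CUBIC))
"
```

```text
t 18.88 pos [ 0.55   -0.2359  0.1563] F [-0.1   0.82 -0.56] mom [0.014 0.036 0.027] op 19.5 q7 [ 0.51  0.81 -0.32  1.74  0.37  0.66  1.15]
[[-9.188e-01  3.947e-01 -2.000e-04]
 [ 3.947e-01  9.188e-01  1.800e-03]
 [ 9.000e-04  1.600e-03 -1.000e+00]]
```

View pics/w19y.png

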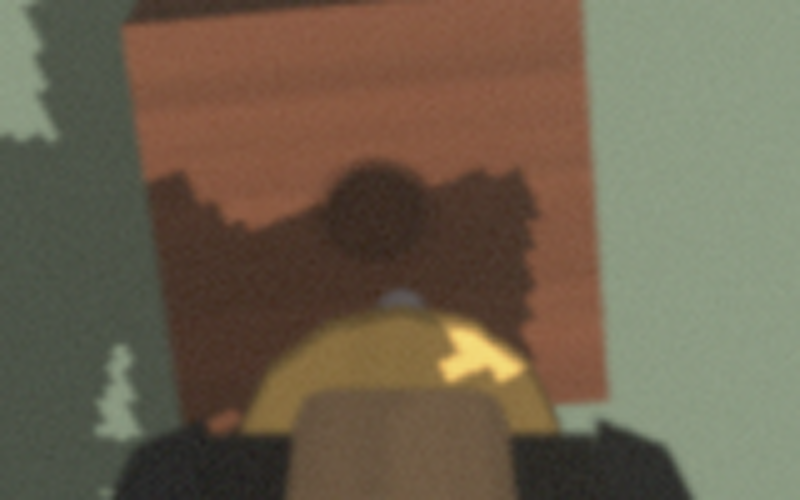

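View pics/s19z.png

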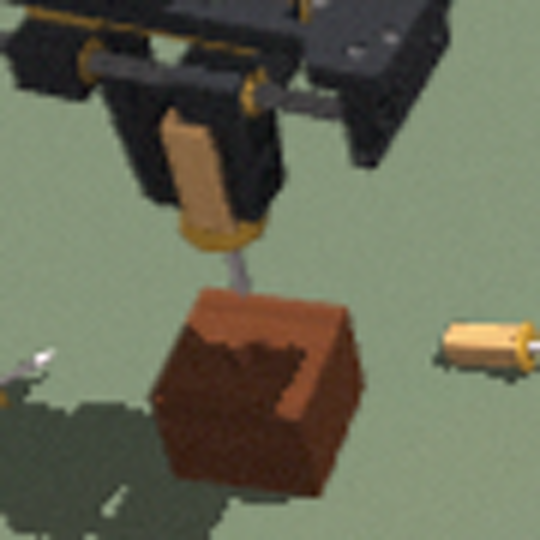

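```bash
python3 -c "
from h import *; from wp import *
m,p,d=load('w19'); s,M=st()
Z=lambda x,y:(199.6+x/5,179.6+y/5)
h=onz(m,*Z(377,210),.048); t=onz(m,*Z(402,290),s['tool_pos'][2]-.076)-M[:,0]*.0015
print(h,t,(M.T@(h-t)*1000).round(2),'offset',(M.T@(t-s['tool_pos'])*1000).round(2))"
```

```text
t 18.88 pos [ 0.55   -0.2359  0.1563] F [-0.1   0.82 -0.56] mom [0.014 0.036 0.027] op 19.5 q7 [ 0.51  0.81 -0.32  1.74  0.37  0.66  1.15]
[[-9.188e-01  3.947e-01 -2.000e-04]
 [ 3.947e-01  9.188e-01  1.800e-03]
 [ 9.000e-04  1.600e-03 -1.000e+00]]
[ 0.54762779 -0.23904769  0.048     ] [ 0.54870281 -0.23596795  0.08031115] [-0.26 -3.3  32.31] offset [ 1.08 -0.65 76.  ]
```

Call:
{"api": "servo_tool", "payload": {"deltas": [{"dx": -0.005,"dy": -0.055,"dz": 0,"ax": 0,"ay": 0,"az": 0,"hand": 10},{"dx": -0.005,"dy": -0.055,"dz": 0,"ax": 0,"ay": 0,"az": 0,"hand": 10},{"dx": -0.005,"dy": -0.055,"dz": 0.2,"ax": 0,"ay": 0,"az": 0,"hand": 10},{"dx": -0.005,"dy": -0.055,"dz": 0.35,"ax": 0,"ay": 0,"az": 0,"hand": 10},{"dx": -0.005,"dy": -0.055,"dz": 0.45,"ax": 0,"ay": 0,"az": 0,"hand": 10},{"dx": -0.005,"dy": -0.055,"dz": 0.55,"ax": 0,"ay": 0,"az": 0,"hand": 10},{"dx": -0.005,"dy": -0.055,"dz": 0.65,"ax": 0,"ay": 0,"az": 0,"hand": 10},{"dx": -0.005,"dy": -0.055,"dz": 0.65,"ax": 0,"ay": 0,"az": 0,"hand": 10}]}}

```text
clock: 19.88
tool_pos: [0.5483, -0.242, 0.1168]
eef_rot: [0.203, 0.979, 0.0, -0.0]
contact_force: [-0.5, 0.2, -1.8]
opening: 0.22
```

```bash
python3 -c "
from h import *
st()
m,p,d=snap('wrist','w20')
st()
cv2.imwrite('pics/w20y.png',cv2.resize(p[180:280,200:360],None,fx=5,fy=5,interpolation=cv2.INTER_CUBIC))"
```

```text
t 19.88 pos [ 0.5483 -0.242   0.1168] F [-0.51  0.17 -1.81] mom [-0.013  0.032  0.036] op 19.3 q7 [ 0.5   0.87 -0.29  1.75  0.4   0.58  1.13]
[[-9.172e-01  3.984e-01 -8.000e-04]
 [ 3.984e-01  9.172e-01  3.000e-04]
 [ 8.000e-04 -0.000e+00 -1.000e+00]]
t 19.93 pos [ 0.5485 -0.2421  0.1172] F [ 0.67 -0.31 -1.01] mom [-0.035  0.028 -0.024] op 19.8 q7 [ 0.5   0.87 -0.29  1.75  0.4   0.58  1.13]
[[-9.172e-01  3.984e-01 -2.000e-04]
 [ 3.984e-01  9.172e-01  1.000e-04]
 [ 2.000e-04  1.000e-04 -1.000e+00]]
```

View pics/w20y.png

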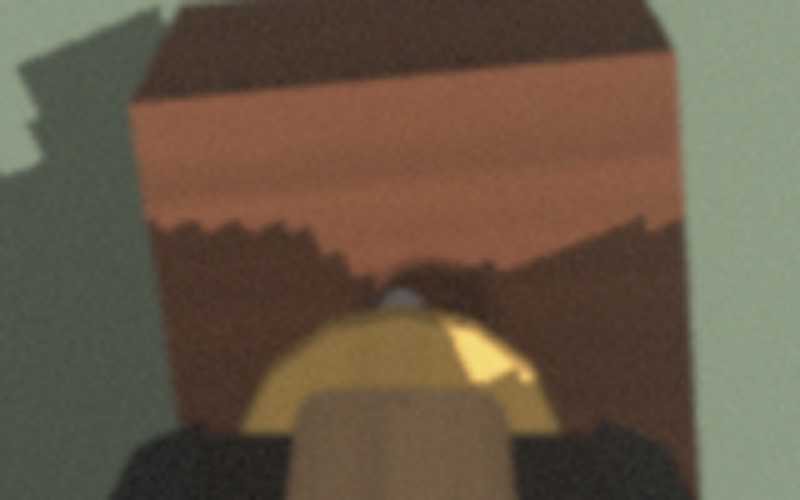

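Call:
{"api": "servo_tool", "payload": {"deltas": [{"dx": 0.008,"dy": 0.03,"dz": 0,"ax": 0,"ay": 0,"az": 0,"hand": 10},{"dx": 0.008,"dy": 0.05,"dz": 0,"ax": 0,"ay": 0,"az": 0,"hand": 10},{"dx": 0.008,"dy": 0.05,"dz": 0,"ax": 0,"ay": 0,"az": 0,"hand": 10},{"dx": 0.008,"dy": 0.05,"dz": 0.1,"ax": 0,"ay": 0,"az": 0,"hand": 10},{"dx": 0.008,"dy": 0.05,"dz": 0.25,"ax": 0,"ay": 0,"az": 0,"hand": 10},{"dx": 0.008,"dy": 0.05,"dz": 0.4,"ax": 0,"ay": 0,"az": 0,"hand": 10},{"dx": 0.008,"dy": 0.05,"dz": 0.4,"ax": 0,"ay": 0,"az": 0,"hand": 10}]}}

```text
clock: 20.8
tool_pos: [0.5486, -0.2389, 0.0921]
eef_rot: [0.203, 0.979, 0.0, -0.001]
contact_force: [-0.8, -0.1, -1.5]
opening: 0.217
```

```bash
python3 -c "
from h import *
st()
m,p,d=snap('wrist','w21')
st()
cv2.imwrite('pics/w21y.png',cv2.resize(p[180:280,200:360],None,fx=5,fy=5,interpolation=cv2.INTER_CUBIC))"
```

```text
t 20.8 pos [ 0.5486 -0.2389  0.0921] F [-0.84 -0.07 -1.55] mom [-0.028 -0.003  0.02 ] op 19.1 q7 [ 0.48  0.9  -0.27  1.76  0.42  0.53  1.11]
[[-9.173e-01  3.983e-01 -2.000e-03]
 [ 3.983e-01  9.173e-01  7.000e-04]
 [ 2.200e-03 -2.000e-04 -1.000e+00]]
t 20.85 pos [ 0.5489 -0.239   0.0926] F [ 0.28 -0.11 -0.6 ] mom [-0.003 -0.007 -0.058] op 19.2 q7 [ 0.48  0.9  -0.27  1.76  0.42  0.53  1.11]
[[-9.173e-01  3.983e-01 -1.100e-03]
 [ 3.983e-01  9.173e-01  5.000e-04]
 [ 1.200e-03 -0.000e+00 -1.000e+00]]
```

View pics/w21y.png

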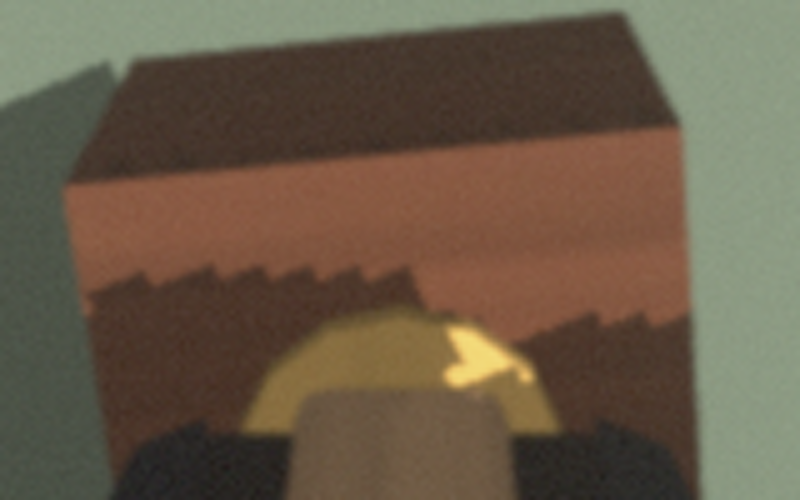

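Call:
{"api": "servo_tool", "payload": {"deltas": [{"dx": 0,"dy": 0,"dz": 0.03,"ax": 0,"ay": 0,"az": 0,"hand": 10},{"dx": 0,"dy": 0,"dz": 0.06,"ax": 0,"ay": 0,"az": 0,"hand": 10},{"dx": 0,"dy": 0,"dz": 0.085,"ax": 0,"ay": 0,"az": 0,"hand": 10},{"dx": 0,"dy": 0,"dz": 0.085,"ax": 0,"ay": 0,"az": 0,"hand": 10}]}}

```text
clock: 21.35
tool_pos: [0.5492, -0.2392, 0.0881]
eef_rot: [0.203, 0.979, 0.0, -0.0]
contact_force: [-0.2, 0.0, -1.3]
opening: 0.221
```

```bash
python3 -c "
from h import *
st()"
```

```text
t 21.35 pos [ 0.5492 -0.2392  0.0881] F [-0.16  0.02 -1.33] mom [-0.008  0.004 -0.006] op 19.5 q7 [ 0.48  0.91 -0.26  1.76  0.42  0.52  1.11]
[[-9.172e-01  3.984e-01 -1.000e-04]
 [ 3.984e-01  9.172e-01  1.000e-04]
 [ 1.000e-04  0.000e+00 -1.000e+00]]
```

Call:
{"api": "servo_tool", "payload": {"deltas": [{"dx": 0,"dy": 0,"dz": 0.012,"ax": 0,"ay": 0,"az": 0,"hand": 10},{"dx": 0,"dy": 0,"dz": 0.024,"ax": 0,"ay": 0,"az": 0,"hand": 10},{"dx": 0,"dy": 0,"dz": 0.036,"ax": 0,"ay": 0,"az": 0,"hand": 10},{"dx": 0,"dy": 0,"dz": 0.036,"ax": 0,"ay": 0,"az": 0,"hand": 10}]}}

```text
clock: 21.85
tool_pos: [0.5493, -0.2392, 0.0868]
eef_rot: [0.203, 0.979, -0.0, 0.0]
contact_force: [-2.3, 0.6, 6.9]
opening: 0.222
```

```bash
python3 -c "
from h import *
st(); eyes.snapshot('wrist'); st()"
```

```text
t 21.85 pos [ 0.5493 -0.2392  0.0868] F [-2.28  0.65  6.85] mom [0.131 0.305 0.007] op 19.5 q7 [ 0.48  0.91 -0.26  1.76  0.42  0.52  1.11]
[[-9.172e-01  3.984e-01  2.000e-04]
 [ 3.984e-01  9.172e-01 -3.000e-04]
 [-3.000e-04 -2.000e-04 -1.000e+00]]
t 21.9 pos [ 0.5493 -0.2392  0.0868] F [-1.39  0.65  6.18] mom [ 0.138  0.324 -0.006] op 19.2 q7 [ 0.48  0.91 -0.26  1.76  0.42  0.52  1.11]
[[-9.172e-01  3.984e-01  3.000e-04]
 [ 3.984e-01  9.172e-01 -3.000e-04]
 [-4.000e-04 -1.000e-04 -1.000e+00]]
```

Call:
{"api": "servo_tool", "payload": {"deltas": [{"dx": 0,"dy": 0,"dz": -0.005,"ax": 0,"ay": 0,"az": 0,"hand": 19},{"dx": 0,"dy": 0,"dz": -0.005,"ax": 0,"ay": 0,"az": 0,"hand": 22},{"dx": 0,"dy": 0,"dz": -0.005,"ax": 0,"ay": 0,"az": 0,"hand": 27},{"dx": 0,"dy": 0,"dz": -0.005,"ax": 0,"ay": 0,"az": 0,"hand": 36},{"dx": 0,"dy": 0,"dz": -0.005,"ax": 0,"ay": 0,"az": 0,"hand": 46},{"dx": 0,"dy": 0,"dz": -0.005,"ax": 0,"ay": 0,"az": 0,"hand": 50},{"dx": 0,"dy": 0,"dz": -0.1,"ax": 0,"ay": 0,"az": 0,"hand": 50},{"dx": 0,"dy": 0,"dz": -0.5,"ax": 0,"ay": 0,"az": 0,"hand": 50},{"dx": 0,"dy": 0,"dz": -1.1,"ax": 0,"ay": 0,"az": 0,"hand": 50},{"dx": 0,"dy": 0,"dz": -1.9,"ax": 0,"ay": 0,"az": 0,"hand": 50}], "newtons": 20}}

```text
clock: 23.15
tool_pos: [0.5486, -0.239, 0.2008]
eef_rot: [0.203, 0.979, 0.0, -0.001]
contact_force: [0.3, -1.4, 1.1]
opening: 0.567
```

```bash
python3 -c "
from h import *
st(); m,p,d=snap('wrist','w22');m2,p2,d2=snap('scene','s22'); st()
cv2.imwrite('pics/w22b.png',cv2.resize(p,(800,600),interpolation=cv2.INTER_CUBIC))
cv2.imwrite('pics/s22z.png',cv2.resize(p2[140:240,130:360],None,fx=3.4,fy=3.4,interpolation=cv2.INTER_CUBIC))"
```

```text
t 23.15 pos [ 0.5486 -0.239   0.2008] F [ 0.34 -1.41  1.07] mom [-0.023  0.01  -0.058] op 50.0 q7 [ 0.53  0.75 -0.35  1.7   0.34  0.75  1.18]
[[-9.173e-01  3.983e-01 -1.800e-03]
 [ 3.983e-01  9.173e-01  7.000e-04]
 [ 2.000e-03 -1.000e-04 -1.000e+00]]
t 23.25 pos [ 0.5524 -0.2399  0.2054] F [0.1  0.01 0.75] mom [ 0.046 -0.071 -0.005] op 50.0 q7 [ 0.53  0.74 -0.35  1.7   0.34  0.75  1.18]
[[-0.917   0.3987  0.0097]
 [ 0.3987  0.9171 -0.0029]
 [-0.01    0.0012 -0.9999]]
```

View pics/w22b.png

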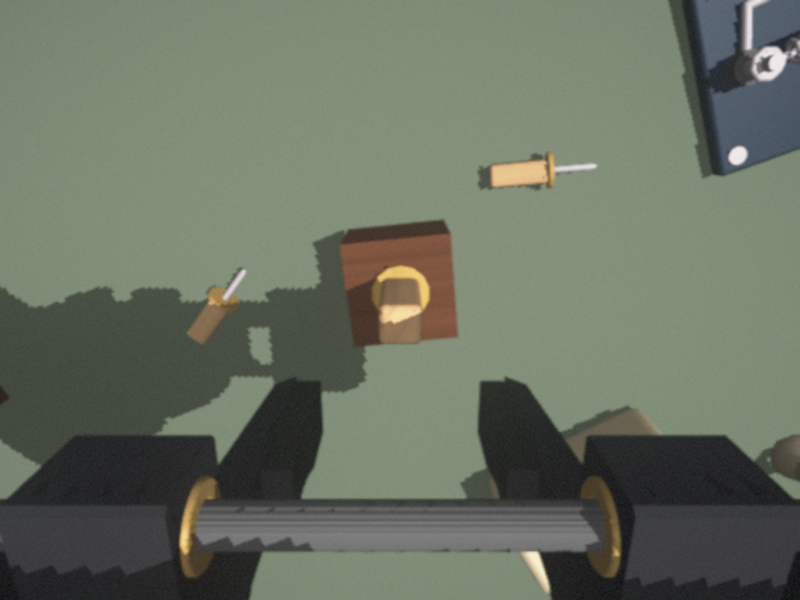

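View pics/s22z.png

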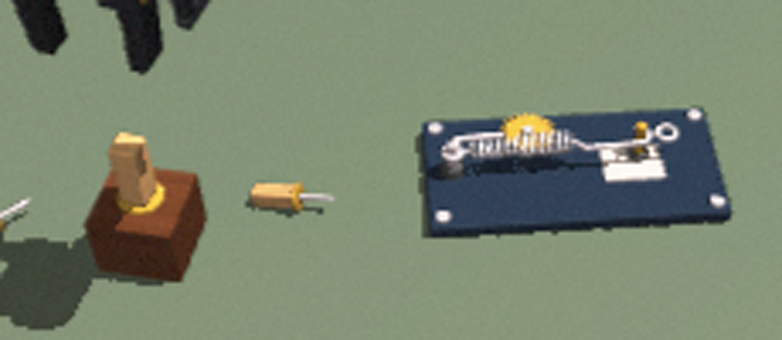

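Call:
{"api": "servo_tool", "payload": {"deltas": [{"dx": 0,"dy": 0,"dz": -0.2,"ax": 0,"ay": 0,"az": 0,"hand": 50},{"dx": 0,"dy": 0,"dz": -0.2,"ax": 0,"ay": 0,"az": 0,"hand": 50},{"dx": 0,"dy": 0,"dz": -0.2,"ax": 0,"ay": 0,"az": 0,"hand": 50},{"dx": 0,"dy": 0,"dz": -0.2,"ax": 0,"ay": 0,"az": 0,"hand": 50}]}}

```text
clock: 23.75
tool_pos: [0.5488, -0.239, 0.2112]
eef_rot: [0.203, 0.979, 0.0, -0.001]
contact_force: [0.5, 0.5, -0.6]
opening: 0.568
```

```bash
python3 -c "
from h import *
m,p,d=snap('wrist','w23'); s,M=st()
hsv=cv2.cvtColor(p,cv2.COLOR_BGR2HSV)
cv2.imwrite('pics/w23y.png',cv2.resize(p[140:260,220:340],None,fx=5,fy=5,interpolation=cv2.INTER_CUBIC))
def pt(u,v):
    o,dr=ray(m,u,v); return (o+dr*d[int(v),int(u)]).round(4)
X=np.array([pt(u,v) for v in range(170,250) for u in range(255,305)])
q=X[(X[:,2]>.09)]; print('handle top z',np.median(q[:,2]),len(q),q[:,:2].mean(0)); q=X[(X[:,2]>.049)&(X[:,2]<.058)]; print('flange',np.median(q[:,2]),len(q),q.mean(0)); q=X[(X[:,2]>.043)&(X[:,2]<.05)];print('stand top',np.median(q[:,2]))
r.finish_job()"
```

```text
t 23.8 pos [ 0.5489 -0.239   0.2113] F [0.08 0.45 0.46] mom [-0.021  0.01  -0.003] op 50.2 q7 [ 0.53  0.73 -0.35  1.69  0.34  0.78  1.18]
[[-9.172e-01  3.983e-01 -1.300e-03]
 [ 3.983e-01  9.172e-01  6.000e-04]
 [ 1.500e-03  0.000e+00 -1.000e+00]]
handle top z 0.0998 889 [ 0.54635816 -0.23930382]
flange 0.0503 418 [ 0.54298062 -0.23785407  0.05065526]
stand top 0.0464
the job is handed in; nothing more can be done
```

View pics/w23y.png

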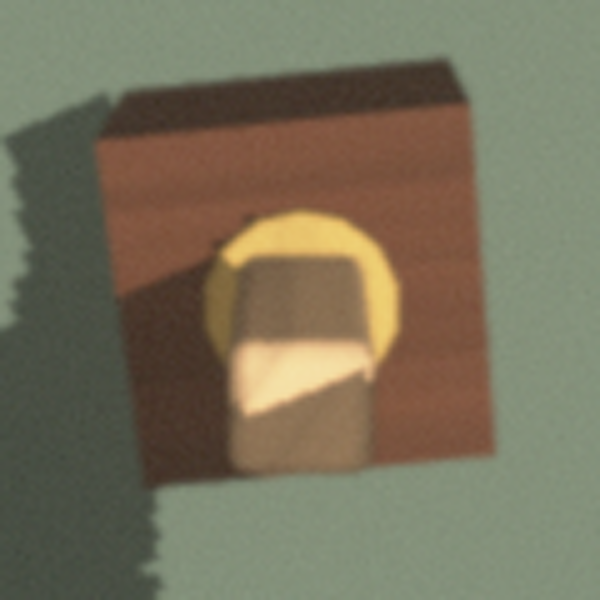

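I hooked the spring on the anchor post, put the puller back upright in its stand and handed the job in at 23.8 s.

**Spring:** With the puller's pin in the eye I stretched the spring about 48 mm; the wrist force peaked near 9 N. I swung the lip past the post, then let it down at 24 mm/s or less. The force fell to zero as the post took the load. Pictures after I withdrew the pin show the post in the hook's cup and the spring taut. I never deliberately pushed the shank onto the post. The images put the post within about 1 mm of the cup's centre line, inside the 2 mm allowed.

**Puller:** The flange met the stand with about 7 N at the same tool height as when I took it. The depth reading puts the handle top 53.4 mm above the stand top, against 54 mm if it is fully down.

**Disagreements:**
- The camera heights read about 2 mm low overall, which is within the stated calibration.
- The cameras and the arm disagreed by 1–2 mm about where the pin was. I placed the pin by comparing it with its target in the same picture.
- The first entry into the stand hole was about 3 mm off to one side. I re-centred it before lowering, and there was no contact force.

**Other things on the bench:** I only glanced at these in the last pictures. The lookalike pullers near the stand appeared unmoved, and I made no separate check of the other items.

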